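Load the laser spectrometer's sample stage with handed holders

TASK

First make the laser safe by turning the power knob on the control box fully anticlockwise to its off stop; only then clear every spent grey cassette from the stage into the blue tray and slide every yellow L-shaped holder long leg first under the stage's low black beam, one to a lane (any lane), pushed fully home against the back stop. Seen from above, from the robot's side, each loaded holder must lie flat and read as a capital L, its foot pointing right; any that lies mirrored, like a J, has to be turned over first. Leave everything else where it stands.

Things in the scene. Friction and masses are not known exactly. Their poses are not given: they have to be found in the camera images.
- stage: fixed metal stage plate 160 (x) x 250 (y) x 12 mm; origin under its centre on the bench, +x from the loading side (nearest the robot) to the back. Front 85 mm: free apron. Then 3 lanes 36 wide, 33 high, 55 mm deep between blocks, up to a back stop (top 33 above plate). A black fixed beam crosses at x 5..35 mm, underside 33, top 47 mm above the plate
- lane1 (a point): left (seen from the robot) lane of the stage: point on the top of the plate (12 mm above the bench), in the middle of the lane's width, at the foot of the back stop. Axes as the stage's: +x is the way in, +z up. The lane's mouth is 55 mm before it
- lane2 (a point): middle lane of the stage: point on the top of the plate (12 mm above the bench), in the middle of the lane's width, at the foot of the back stop. Axes as the stage's: +x is the way in, +z up. The lane's mouth is 55 mm before it
- lane3 (a point): right lane of the stage: point on the top of the plate (12 mm above the bench), in the middle of the lane's width, at the foot of the back stop. Axes as the stage's: +x is the way in, +z up. The lane's mouth is 55 mm before it
- holder1: yellow L holder, 24 mm thick, 0.2 kg, may be absent; both faces alike; starts flat on the bench, either way up. Origin: middle of its 120 x 60 x 24 mm outline. Long leg (runs along x): x -60..60, y 4..30 mm. Foot: x -60..-34, y -30..4, points to -y; grip its free part, middle x -47 y -13, across its 26 mm (along x). z up: right way up, an L from above; z down: mirrored, a J. All same shape
- holder2: yellow L holder, 24 mm thick, 0.2 kg, may be absent; both faces alike; starts flat on the bench, either way up. Origin: middle of its 120 x 60 x 24 mm outline. Long leg (runs along x): x -60..60, y 4..30 mm. Foot: x -60..-34, y -30..4, points to -y; grip its free part, middle x -47 y -13, across its 26 mm (along x). z up: right way up, an L from above; z down: mirrored, a J. All same shape
- holder3: yellow L holder, 24 mm thick, 0.2 kg, may be absent; both faces alike; starts flat on the bench, either way up. Origin: middle of its 120 x 60 x 24 mm outline. Long leg (runs along x): x -60..60, y 4..30 mm. Foot: x -60..-34, y -30..4, points to -y; grip its free part, middle x -47 y -13, across its 26 mm (along x). z up: right way up, an L from above; z down: mirrored, a J. All same shape
- holder1_tip (a point): holder1: middle of the end face of the long leg, away from the foot (x 60, y 17, z 0 mm in the holder). On edge, the holder can stand on the outer side of its long leg with the foot up, 60 mm tall
- holder2_tip (a point): holder2: middle of the end face of the long leg, away from the foot (x 60, y 17, z 0 mm in the holder). On edge, the holder can stand on the outer side of its long leg with the foot up, 60 mm tall
- holder3_tip (a point): holder3: middle of the end face of the long leg, away from the foot (x 60, y 17, z 0 mm in the holder). On edge, the holder can stand on the outer side of its long leg with the foot up, 60 mm tall
- cassette1: a spent sample cassette: a grey plastic block 56 (x) x 42 (y) x 26 mm with a copper disc on top, on the apron of the stage at the start. 0.09 kg. Origin: centre of its underside. One of the two cassettes may be absent
- cassette2: a spent sample cassette: a grey plastic block 56 (x) x 42 (y) x 26 mm with a copper disc on top, on the apron of the stage at the start. 0.09 kg. Origin: centre of its underside. One of the two cassettes may be absent
- tray: fixed open blue tray 140 x 140 x 34 mm, walls and floor about 4 mm; origin under its centre on the bench. It and the control box stand left and right of the stage, either way round
- control_box: fixed grey laser control box 140 x 140 x 55 mm; origin under its centre on the bench; the power knob is in the middle of its top
- laser_power (a joint): the black laser power knob: rad, 0 at the anticlockwise (seen from above) end stop, which is off; grows clockwise to 4.7. It stays where it is left, friction torque about 0.04 N m
- laser_power_grip (a point): on the knob's axis, at the height to grip; it turns with the knob. The knob's grip is a bar 49 mm long and 14 mm thick along this point's x axis, 30 mm tall; its top is 7 mm above the point, 99 mm above the bench
- mat: a black rubber mat 190 x 190 mm, flat on the bench (under 1 mm), kept clear for turning parts over; origin at its centre
- screwdriver: bystander: a screwdriver 160 mm long lying on the bench in front of the robot
- solvent: bystander: a bottle 150 mm tall behind the stage
- jar: bystander: a jar 80 mm tall behind the stage
- mug: bystander: a blue mug 90 mm tall
- slide_box: bystander: an orange slide box 90 x 130 x 35 mm
- lens_tube: bystander: a dark upright lens tube, 50 mm across and 60 mm tall
Mind the look-alikes: they are no part of the job. Of the things shaped like the control_box, the grey one is meant.

How it is judged:
By the outcome, as a careful person would: the job done as asked, in the order asked, and still so for the second after the job is handed in, with the robot touching nothing.
Of holder1, holder2, holder3 only 2 to 3 are there at a start; the rules pass over those that are not, and their reading is None.
Of cassette1, cassette2 only 1 to 2 are there at a start; the rules pass over those that are not, and their reading is None.
At some moment in a run one of holder1, holder2, holder3, cassette1, cassette2 may be knocked a few centimetres aside while the robot is not near it.
Once in a run the grip may slacken for a moment while it holds something.
It also fails if it takes over 210 s, if anything falls off the work surface, if the arm or the gripper's body presses on something with over 40 N, if the wrist force passes 120 N, or if a joint passes its speed limit or range.

ROBOT

A 7-joint arm with a two-finger parallel gripper is mounted at the origin on the work surface. World frame = base frame: x ahead of the robot, y to its left, z up, the work surface at z = 0. Lengths are in m, angles in rad, forces in N, time in s.
With the tool pointing down it reaches from about 0.425 to 0.825 m from the base axis. Payload 3.6 kg.
Tool frame: the origin (TCP) lies midway between the tips of the shut fingers; the grasp point (between the pads) lies env.grip_point_offset behind it (env.grip_point_offset is the distance from the TCP to the grasp point, in m); z points along the fingers, y is the line along which they close (so a half turn about z gives the same grasp; the last joint's range is limited). The gripper opens to 85 mm and grips with 20 to 120 N. Pads are 22 mm wide; open, the fingers measure 114 mm over their backs; the gripper's body (76 mm by 85 mm) begins 54 mm behind the grasp point. The pads swing forward as they close: fully open they stand 13 mm farther back than shut.
Start: joints at [-1.298, 0.615, -0.013, 1.423, 0.008, 1.103, -0.04], TCP at [0.192, 0.621, 0.195] pointing down, gripper open.
Joint ranges: [-3.12, 3.12], [-0.3, 2.06], [-1.34, 1.32], [0.26, 2.42], [-1.36, 4.5], [0.01, 1.98], [-2.84, 2.84]. Speed limits (rad/s): [2.79, 2.79, 3.14, 3.14, 3.14, 3.14, 3.14].

INTERFACE

Orientations are given as a 3x3 rotation matrix whose columns are the frame's x, y, z axes.
In Python, from plant import env gives the robot as it stands.
- The arm moves only by the tool play_rows, never from a script. Its argument "plan" is one flat list of numbers, 4 for each row, row after row: the shift along the tool's x, y, z in cm, then the turn about the tool's z in rad. In form: [tx, ty, tz, roll, tx, ty, tz, roll, ...]. A call has 1 to 10 rows; each row shifts and turns the commanded pose from where the row before left it, along the tool's axes as they then stand; what a row does not reach is not made up. A row lasts 1/8 s, in which the tool goes at most 62.5 mm and 10.7 degrees, less where a joint would pass 70% of its speed; a pose out of reach is approached as far as the arm can. A call with a gripper value outside its range is refused whole. "hand" is the finger opening in cm, from 0 to 8.54, set as the call begins (left out, the last holds). The fingers move at their own pace and stop on an object; "newtons" is the grip in N (left out, the last holds). Time passes only in rows, so rows that do not move let the fingers close. It gives the time, the measured TCP pose, the force, the opening and the grip force at its end, in the units of the state.
- env.read_state(): the state, without advancing time (a new reading comes with each control period).
- env.camera(name): name is "scene" or "top" or "wrist"; returns (picture, depth): 400x640x3 uint8, red, green, blue; 400x640 float32, m along the optical axis (not along the pixel's ray), 0 where there is no reading.
- env.camera_model(name): a dict with "fx", "fy", "cx", "cy" (pixels), "T" (4x4, takes a point from camera to world coordinates). Camera axes: x right, y down, z forward; pixel columns grow to the right and rows downward; lengths in m; the calibration is good to about 2 mm. A picture is of the moment at which its call begins: read the wrist's pose just before it. camera_model takes no time and is no camera call; for the wrist camera it gives the pose at the moment of the call.
- env.finish_job(): hands the job in; it is judged then, once.
Trained networks look in the newest picture that a camera, given by its name, has taken for a name from the list of things; names that differ only in an ending like _2 or _b are one class to them, and where a whole thing is asked for, a point or a joint stands for the part that bears it (a point fixed in the world has none). Each returns a list of dicts, best first, with "score" (0 to 1); they miss things now and then, are a little off and sometimes report something else, mostly with a low value. They report only what shows in the picture. A call takes as long as a camera call. They do not tell look-alikes from the thing itself.
- env.trace(name, camera): "region" (400x640 bool, what is visible of it) and "extent" ([left, top, right, bottom] in pixels, round what is visible of it).
The state is a dict: "time": time; "qpos": joint angles; "joint_velocities": joint speeds; "joint_efforts": joint torques, N m; "position": TCP position; "tcp_rot": TCP orientation; "contact_force": force on the tool from outside, world axes, zero at the start; "torque": the same for the moment, N m; "gripper_width": finger opening in m; "finger_force": force on a finger pad.
Only numpy, scipy, OpenCV 4.12 (cv2) and the standard library are available. Lean on these libraries where they do the work, as an engineer would, in place of code of your own. Each camera call takes 0.05 s, during which the arm holds its last target. There are 200 camera calls.

## Working session

There is one attempt and no reset: what is moved stays moved. The work goes in short steps, Python scripts to look and compute and a tool call to move; the robot and the scene stay as the last step left them, time stands still between calls to the robot, and variables do not carry over. Pictures are saved under pics/ and viewed, at most 14 in all, crops included, and the job is handed in when it is done.

Besides the shell and the picture viewer there is one more tool, called as name(argument=value, ...) on one line, values as JSON. play_rows: Moves the arm, as the interface text tells. Its arguments: {"type":"object","properties":{"plan":{"type":"array","items":{"type":"number"}},"hand":{"type":"number"},"newtons":{"type":"number"}},"required":["plan"]}

```bash
ls; mkdir -p pics
python3 - <<'E'
from plant import env
import cv2,numpy as np
s=env.read_state(); print(s['time'],s['position'],s['tcp_rot'],env.grip_point_offset)
for c in ['scene','top']:
    p,d=env.camera(c); cv2.imwrite(f'pics/{c}0.png',p[:,:,::-1]); np.savez(f'pics/{c}0.npz',p=p,d=d)
    m=env.camera_model(c); print(c,m['fx'],m['cx'],m['cy'],np.round(m['T'],3).tolist())
E
```

```text
pics
0.0 [0.19167606 0.62018975 0.19362899] [[-9.55431948e-01  2.95210522e-01 -7.34392830e-04]
 [ 2.95211434e-01  9.55428701e-01 -2.49119982e-03]
 [-3.37684123e-05 -2.59697306e-03 -9.99996627e-01]] 0.0187
scene 439.2556858215801 310.5565411233599 198.9808928424071 [[0.754, 0.464, -0.466, 1.074], [0.657, -0.539, 0.526, -0.711], [-0.007, -0.703, -0.712, 0.951], [0.0, 0.0, 0.0, 1.0]]
top 442.0583717454815 329.8519193229998 201.45529258486616 [[-0.0, -0.99, 0.138, 0.373], [-1.0, -0.001, -0.008, -0.079], [0.008, -0.138, -0.99, 1.217], [0.0, 0.0, 0.0, 1.0]]
```

View pics/top0.png

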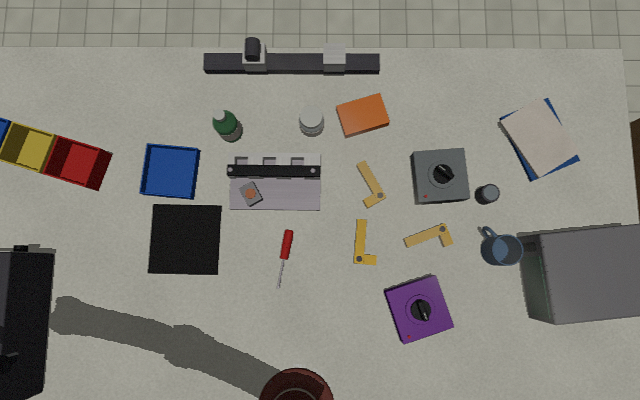

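View pics/scene0.png

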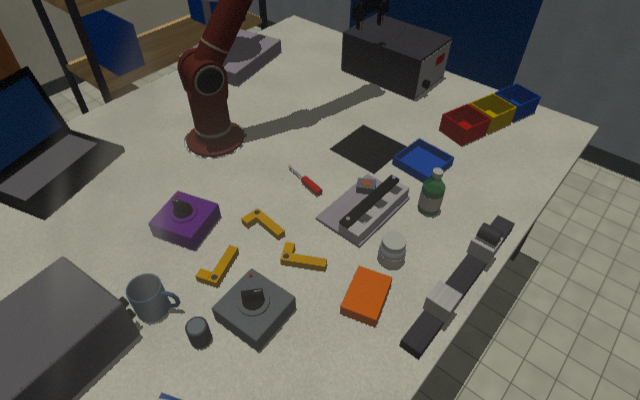

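Top view: the real grey control box is at (440,176), while the purple one at (420,308) is a look-alike. The tray is at (170,171) and the mat at (185,240). The stage is at (275,182) with a single cassette at (250,193). Three holders: A (371,184) looks like a J, B (363,243) an L, and C (430,236) a J.

```bash
cat > h.py <<'E'
from plant import env
import numpy as np, cv2
def snap(cam,save=None):
    m=env.camera_model(cam); p,d=env.camera(cam); T=np.array(m['T'])
    v,u=np.mgrid[0:400,0:640]
    P=np.stack([(u-m['cx'])/m['fx']*d,(v-m['cy'])/m['fy']*d,d],-1)@T[:3,:3].T+T[:3,3]
    P[d==0]=np.nan
    if save: cv2.imwrite(save,p[:,:,::-1])
    return p,P
def rect(pts):
    (c,s,a)=cv2.minAreaRect((pts*1000).astype(np.float32)); 
    return np.round(c,1),np.round(s,1),round(a,1)
def yellow(p,P):
    "L holders: list of (region, pts)"
    h=cv2.cvtColor(p,cv2.COLOR_RGB2HSV)
    m=((h[...,0]>15)&(h[...,0]<32)&(h[...,1]>120)&(h[...,2]>70)).astype(np.uint8)
    n,l,st,c=cv2.connectedComponentsWithStats(m)
    return [(l==i) for i in range(1,n) if 150<st[i,4]<3000 ]
def fitL(pts):
    "fit L outline (xy, m) -> origin, yaw of leg (foot->tip), flip(True=J), cost"
    from scipy.optimize import minimize
    g=np.arange(-58.5,60,3)/1000
    X,Y=np.meshgrid(g,np.arange(-28.5,30,3)/1000)
    k=(Y>.004)|(X<-.034); S=np.stack([X[k],Y[k]],1)
    from scipy.spatial import cKDTree
    t=cKDTree(pts); best=None
    for fl in (1,-1):
        for a0 in np.arange(0,6.28,.4):
            def f(q):
                c,s=np.cos(q[2]),np.sin(q[2]); A=(S*[1,fl])@np.array([[c,s],[-s,c]])+q[:2]
                return np.minimum(t.query(A)[0],.02).mean()+np.minimum(cKDTree(A).query(pts)[0],.02).mean()
            c0=pts.mean(0)
            r=minimize(f,[*c0,a0],method='Nelder-Mead',options=dict(initial_simplex=[[*c0,a0],[c0[0]+.02,c0[1],a0],[c0[0],c0[1]+.02,a0],[*c0,a0+.3]],maxiter=120))
            if best is None or r.fun<best[3]: best=(r.x[:2],r.x[2],fl<0,r.fun)
    return best
def Lpt(b,x,y):
    "holder point (mm) seen from above -> world xy"
    c,s=np.cos(b[1]),np.sin(b[1]); y=y*(-1 if b[2] else 1)
    return b[0]+np.array([c*x-s*y,s*x+c*y])/1000
def holders(p,P,zmin=.015,zmax=.07):
    out=[]
    for r in yellow(p,P):
        q=P[r]; q=q[(q[:,2]>zmin)&(q[:,2]<zmax)]
        if len(q)<60 or q[:,0].max()>.9: continue
        b=fitL(q[:,:2]); out.append(b)
        print('holder o',np.round(b[0]*1000,1),'yaw',round(b[1],3),'J' if b[2] else 'L','cost mm',round(b[3]*1000,2),'z',np.round(np.median(q[:,2]),4),'foot',np.round(Lpt(b,-47,-13)*1000,1),'tip',np.round(Lpt(b,60,17)*1000,1))
    return out
def go(x,y,z,yaw=None):
    """tool-frame move to TCP xyz (mm); yaw=world angle of tool y axis (mod pi)"""
    s=env.read_state(); R=np.array(s['tcp_rot']); p=np.array(s['position'])
    cur=np.arctan2(R[1,1],R[0,1]); roll=0
    if yaw is not None:
        d=(yaw-cur+np.pi/2)%np.pi-np.pi/2; roll=-d   # tool z down: +roll = clockwise
    rd=np.array([x,y,z])/1000-p
    c,sn=np.cos(roll),np.sin(roll)
    R2=R@np.array([[c,-sn,0],[sn,c,0],[0,0,1]])
    print('t',round(s['time'],2),'pos',np.round(p*1000,1),'yawY',round(cur,3),'q7',round(s['qpos'][6],2),'w',round(s['gripper_width']*1000,1),'| roll',round(roll,3),'then cm (after roll)',np.round(R2.T@rd*100,2),' (before roll)',np.round(R.T@rd*100,2))
E
python3 - <<'E'
from h import *
p,P=snap('top')
for n in ['stage','tray','control_box','mat','cassette1','laser_power','holder1']:
    for r in env.trace(n,'top')[:4]:
        if r['score']<.3: continue
        q=P[r['region']]; q=q[~np.isnan(q[:,0])]
        z=np.percentile(q[:,2],[2,50,98]); print(n,round(r['score'],2),np.round(r['extent']),'z',np.round(z,3),rect(q[:,:2]))
holders(p,P)
x=P[150:215,225:325]; 
for v in (156,161,165,170,175,180,185,200): print(v,np.round(P[v,[228,232,236,241,248,256,263,269,276,284,291,297,304,312,318],2]*1000), np.round(P[v,270]*1000))
q=P[140:205,405:475].reshape(-1,3); q=q[(q[:,2]>.09)]; print('knob',len(q),rect(q[:,:2]),q[:,2].max())
cv2.imwrite('pics/crop1.png',cv2.resize(p[130:290,130:480,::-1],None,fx=2.28,fy=2.28,interpolation=cv2.INTER_CUBIC))
E
```

```text
stage 0.78 [227. 151. 323. 210.] z [0.007 0.015 0.062] (array([601.4,  65.7]), array([253.6, 165.3]), 89.5)
stage 0.72 [402. 224. 452. 245.] z [0.003 0.023 0.028] (array([ 434. , -357.5]), array([ 60.3, 129.9]), 19.5)
tray 0.79 [140. 145. 200. 202.] z [-0.001  0.005  0.036] (array([628.6, 352.5]), array([141.1, 150.9]), 85.1)
control_box 0.94 [411. 149. 468. 204.] z [0.019 0.055 0.098] (array([ 607.2, -386.1]), array([141.8, 141.7]), 4.5)
control_box 0.79 [383. 277. 453. 343.] z [0.021 0.055 0.097] (array([ 256.3, -324.2]), array([143.1, 153.7]), 18.5)
mat 0.9 [148. 204. 217. 273.] z [-0.004  0.001  0.006] (array([439.3, 312.1]), array([194.5, 189.5]), 88.9)
mat 0.74 [404. 227. 449. 246.] z [0.008 0.023 0.028] (array([ 434.4, -352.6]), array([ 58.4, 121.7]), 18.2)
mat 0.61 [240. 183. 258. 206.] z [0.018 0.038 0.043] (array([558.3, 129.4]), array([56.8, 45.6]), 29.5)
mat 0.44 [356. 219. 377. 264.] z [0.007 0.023 0.028] (array([ 431.8, -180. ]), array([ 54. , 118.3]), 90.0)
cassette1 0.65 [434. 164. 453. 185.] z [0.064 0.073 0.101] (array([ 608.5, -384.2]), array([46.3, 50.9]), 73.4)
l
[... 1120 characters left out ...]
 50. 42. 45. 48. 44.] [660.  74.  46.]
161 [45. 43. 14. 12. 47. 48. 23. 12. 45. 46. 10. 12. 46. 47. 47.] [654.  78.  12.]
165 [59. 58. 58. 58. 58. 59. 59. 59. 57. 58. 62. 57. 57. 48. 42.] [632.  72.  60.]
170 [63. 61. 55. 60. 59. 54. 59. 62. 62. 59. 58. 57. 62. 61. 56.] [619.  72.  59.]
175 [51. 57. 56. 55. 62. 58. 58. 58. 60. 58. 58. 55. 59. 64. 58.] [605.  71.  59.]
180 [-3. 11. 17. 12. 11.  9. 10.  9. 10.  9. 12. 16. 11. 10.  8.] [600.  77.  13.]
185 [ 5. 15. 15. 15. 37. 14.  8. 12. 15. 11. 12. 10. 12. 10. 15.] [586.  77.  12.]
200 [-1. 14. 15. 14. 36. 40. 12.  9. 15. 12. 13. 11.  8. 14. 14.] [544.  76.  12.]
knob 111 (array([ 608.3, -385.5]), array([47.9, 13.8]), 52.2) 0.1048386652500688
```

View pics/crop1.png

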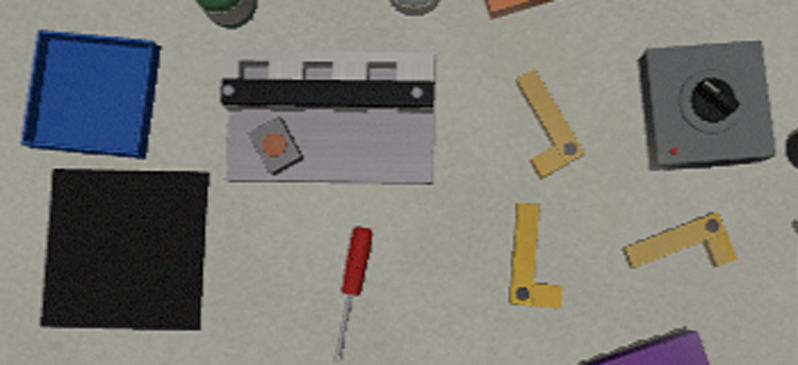

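The crop confirms it: only the grey box at (440,176) matches the control box, and its bar lies along about 52°. There is one cassette, and the holders are A=J, B=L, C=J. Knob first.

Run:
```python
from h import *
go(560,250,195,np.radians(-37.8))
go(560,250,195)
```

```text
t 0.5 pos [191.9 621.  194.7] yawY 1.271 q7 -0.04 w 85.4 | roll -1.211 then cm (after roll) [ 6.750e+00 -5.182e+01 -2.000e-02]  (before roll) [-4.612e+01 -2.458e+01 -2.000e-02]
t 0.5 pos [191.9 621.  194.7] yawY 1.271 q7 -0.04 w 85.4 | roll 0 then cm (after roll) [-4.612e+01 -2.458e+01 -2.000e-02]  (before roll) [-4.612e+01 -2.458e+01 -2.000e-02]
```

play_rows(plan=[-4.6,-2.45,0,0,-4.6,-2.45,0,0,-4.6,-2.45,0,0,-4.6,-2.45,0,0,-4.6,-2.45,0,0,-4.6,-2.45,0,0,-4.6,-2.45,0,0,-4.6,-2.45,0,0,-4.6,-2.45,0,0,-4.6,-2.45,0,0], hand=6)

```text
time: 1.75
position: [0.5603, 0.2499, 0.195]
tcp_rot: [[-0.955, 0.295, 0.0], [0.295, 0.955, 0.0], [-0.0, 0.001, -1.0]]
contact_force: [0.1, 0.8, 0.3]
gripper_width: 0.0598
finger_force: 0.0
```

play_rows(plan=[0,0,0,0.18,0,0,0,0.18,0,0,0,0.18,0,0,0,0.18,0,0,0,0.18,0,0,0,0.18,0,0,0,0.18,0,0,0,0.18,0,0,0,0.18,0,0,0,0.18])

```text
time: 3.0
position: [0.559, 0.2514, 0.1948]
tcp_rot: [[0.509, 0.861, -0.0], [0.861, -0.509, 0.0], [0.0, -0.0, -1.0]]
contact_force: [0.2, -0.9, 0.1]
gripper_width: 0.0603
finger_force: 0.0
```

Run:
```python
from h import *
go(608.3,-385.5,150,np.radians(-37.8))
```

```text
t 3.0 pos [559.  251.4 194.8] yawY -0.534 q7 -0.71 w 60.3 | roll 0.125 then cm (after roll) [-47.3   42.93   4.47]  (before roll) [-52.3   36.68   4.47]
```

play_rows(plan=[0,0,0,0.125,-4.3,3.9,0,0,-4.3,3.9,0,0,-4.3,3.9,0,0,-4.3,3.9,0,0,-4.3,3.9,0,0,-4.3,3.9,0,0,-4.3,3.9,0,0,-4.3,3.9,0,0,-4.3,3.9,0,0])

```text
time: 4.25
position: [0.6026, -0.271, 0.195]
tcp_rot: [[0.608, 0.794, 0.001], [0.794, -0.608, 0.0], [0.001, 0.0, -1.0]]
contact_force: [1.4, 0.5, 0.3]
gripper_width: 0.0603
finger_force: 0.0
```

play_rows(plan=[-4.3,3.9,0,0,-4.3,3.93,1,0,0,0,3,0,0,0,0,0,0,0,0,0])

```text
time: 4.88
position: [0.6134, -0.3843, 0.1558]
tcp_rot: [[0.607, 0.795, 0.002], [0.795, -0.607, 0.0], [0.001, 0.001, -1.0]]
contact_force: [0.1, 0.4, 0.3]
gripper_width: 0.0602
finger_force: 0.0
```

Run:
```python
from h import *
p,P=snap('top')
q=P[140:205,405:475].reshape(-1,3); q=q[(q[:,2]>.09)&(q[:,2]<.105)]; print('knob',len(q),rect(q[:,:2]))
p,P=snap('wrist','pics/w1.png')
q=P.reshape(-1,3); q=q[(q[:,2]>.09)&(q[:,2]<.105)&(np.hypot(q[:,0]-.608,q[:,1]+.3855)<.035)]; print('knob wrist',len(q),rect(q[:,:2]))
go(608.3,-385.5,75,np.radians(-37.8))
```

```text
knob 0 (array([0., 0.]), array([0., 0.]), 0.0)
knob wrist 1048 (array([ 608.9, -386.6]), array([48.4, 14. ]), 50.9)
t 4.97 pos [ 613.5 -384.8  156.7] yawY -0.652 q7 0.15 w 60.2 | roll 0.008 then cm (after roll) [-0.38 -0.39  8.17]  (before roll) [-0.38 -0.39  8.17]
```

View pics/w1.png

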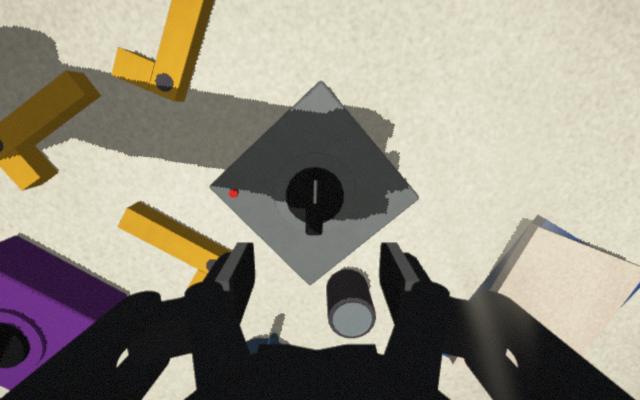

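play_rows(plan=[-0.3,-0.45,0,0.02,0,0,4,0,0,0,4.1,0,0,0,0,0])

```text
time: 5.48
position: [0.6045, -0.3827, 0.0707]
tcp_rot: [[0.624, 0.781, -0.006], [0.781, -0.624, 0.005], [-0.0, -0.008, -1.0]]
contact_force: [-0.4, 0.1, 0.7]
gripper_width: 0.0603
finger_force: 0.0
```

play_rows(plan=[0,0,0,0,0,0,0,0,0,0,0,0,0,0,0,0,0,0,0,0,0,0,0,0], hand=0, newtons=50)

```text
time: 6.22
position: [0.6066, -0.3851, 0.0738]
tcp_rot: [[0.624, 0.781, -0.0], [0.781, -0.624, -0.0], [-0.0, -0.0, -1.0]]
contact_force: [0.2, -0.0, 0.3]
gripper_width: -0.0005
finger_force: 0.0
```

Run:
```python
from h import *
go(608.3,-385.5,75); print(env.read_state()['torque'],env.read_state()['contact_force'])
```

```text
t 6.22 pos [ 606.6 -385.1   73.8] yawY -0.674 q7 0.17 w -0.5 | roll 0 then cm (after roll) [ 0.08  0.15 -0.12]  (before roll) [ 0.08  0.15 -0.12]
[ 0.04743607 -0.01611336 -0.0105449 ] [ 0.18286847 -0.02789201  0.30376519]
```

Run:
```python
from h import *
p,P=snap('wrist','pics/w2.png')
q=P.reshape(-1,3); q=q[(q[:,2]>.09)&(q[:,2]<.105)&(np.hypot(q[:,0]-.608,q[:,1]+.3855)<.04)]; print('knob wrist',len(q),rect(q[:,:2]),env.read_state()['gripper_width'])
p,P=snap('scene');cv2.imwrite('pics/s2.png',cv2.resize(p[220:380,160:360,::-1],None,fx=3,fy=3))
```

```text
knob wrist 1102 (array([ 616. , -378.2]), array([26.7, 13.9]), 51.0) 0.0002383152371574524
```

View pics/w2.png

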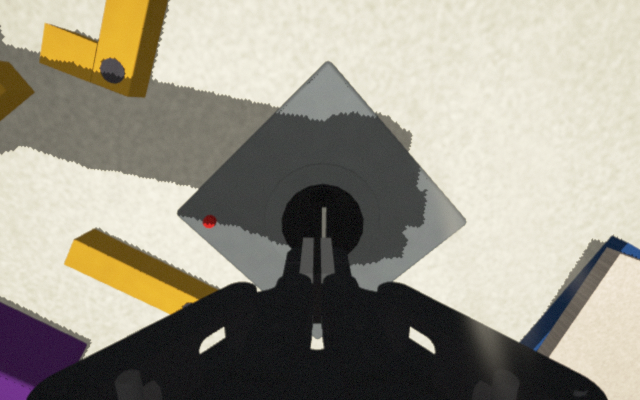

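The fingers show at (317,250), over the knob's near half, and look nearly shut. I'll check their height against the scene view.

View pics/s2.png

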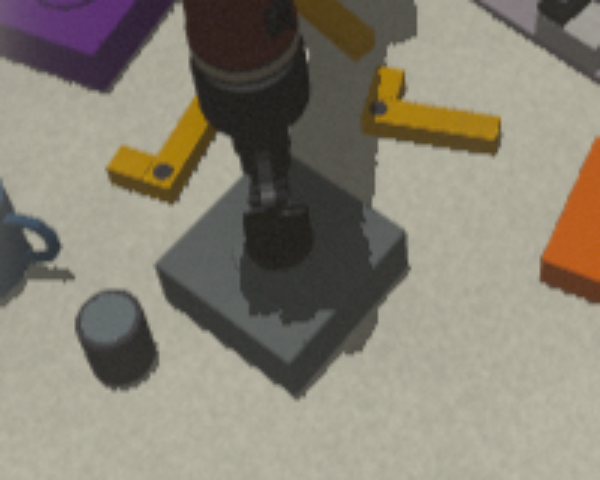

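Run:
```python
from h import *
p,P=snap('wrist')
s=env.read_state()
R=np.array(s['tcp_rot']);c=np.array(s['position'])
for (u,v) in [(307,240),(328,240),(307,265),(330,265),(317,330),(324,230),(322,192),(285,210),(360,210)]:
    w=P[v-2:v+3,u-2:u+3].reshape(-1,3); w=np.nanmedian(w,0); print(u,v,np.round(w*1000,1),'tool',np.round(R.T@(w-c)*1000,1))
```

```text
307 240 [ 610.  -373.2  117.3] tool [ 11.4  -4.8 -43.6]
328 240 [ 617.7 -379.2  117.7] tool [ 11.5   4.9 -43.9]
307 265 [ 610.7 -373.6  141.3] tool [ 11.5  -4.1 -67.5]
330 265 [ 617.6 -379.2  141.6] tool [ 11.5   4.9 -67.8]
317 330 [ 551.1 -454.3   54.5] tool [-88.7  -0.2  19.3]
324 230 [ 614.9 -380.1   99. ] tool [  9.    3.3 -25.3]
322 192 [ 623.8 -367.9   79.2] tool [24.1  2.7 -5.4]
285 210 [ 596.9 -365.6   67.8] tool [  9.2 -19.8   6. ]
360 210 [ 632.8 -394.9   66.8] tool [ 8.7 26.6  6.9]
```

Run:
```python
from h import *
p,P=snap('wrist')
s=env.read_state()
R=np.array(s['tcp_rot']);c=np.array(s['position']); print(s['gripper_width'],s['finger_force'],c)
Q=((P-c)@R)*1000
for v in (205,212,220,226,232,236,240,246,252):
    print(v,[tuple(np.round(Q[v,u]).astype(int).tolist()) for u in range(292,352,6)])
```

```text
-0.0002053825221988658 0.0 [ 0.60661911 -0.38512166  0.07374356]
205 [(13, -15, 5), (13, -12, 5), (13, -8, 5), (21, -4, -21), (23, -1, -26), (22, 2, -24), (23, 5, -25), (22, 9, -24), (13, 14, 6), (13, 17, 4)]
212 [(9, -16, 5), (9, -12, 5), (8, -8, 6), (17, -4, -21), (19, -1, -25), (19, 2, -26), (19, 5, -25), (19, 9, -24), (9, 14, 5), (8, 18, 5)]
220 [(3, -16, 5), (3, -12, 6), (3, -8, 5), (13, -4, -22), (14, -1, -25), (14, 2, -24), (14, 5, -25), (15, 9, -25), (3, 14, 5), (-9223372036854775808, -9223372036854775808, -9223372036854775808)]
226 [(-1, -16, 5), (-1, -12, 5), (-1, -8, 5), (10, -4, -21), (11, -1, -26), (11, 2, -26), (11, 6, -25), (11, 9, -24), (-9223372036854775808, -9223372036854775808, -9223372036854775808), (-1, 18, 5)]
232 [(-5, -16, 6), (-5, -12, 5), (-5, -8, 6), (7, -4, -23), (8, -1, -25), (8, 2, -25), (8, 6, -26), (7, 9, -23), (-5, 14, 5), (-4, 18, 5)]
236 [(-7, -16, 5), (-8, -12, 6), (-7, -8, 5), (4, -4, -21), (5, -1, -25), (6, 2, -26), (6, 6, -26), (5, 9, -24), (-7, 14, 5), (-7, 18, 5)]
240 [(-10, -16, 4), (-10, -12, 5), (11, -6, -44), (11, -3, -44), (12, -1, -45), (11, 2, -43), (11, 5, -44), (2, 9, -23), (-10, 14, 5), (-10, 18, 6)]
246 [(-14, -16, 6), (-14, -12, 5), (11, -6, -50), (12, -3, -51), (11, -1, -49), (11, 2, -50), (11, 5, -50), (0, 9, -25), (-14, 14, 4), (-14, 18, 5)]
252 [(7, -12, -48), (8, -9, -48), (11, -6, -56), (11, -3, -56), (11, -1, -56), (11, 2, -56), (12, 4, -57), (8, 7, -49), (7, 10, -48), (8, 13, -49)]<stdin>:7: RuntimeWarning: invalid value encountered in cast
```

Run:
```python
from h import *
p,P=snap('scene')
for v in range(278,306,3): print(v,[tuple(np.round(P[v,u]*1000).astype(int).tolist()) if not np.isnan(P[v,u,0]) else None for u in range(243,264,4)])
m=env.camera_model('wrist'); s=env.read_state(); R=np.array(s['tcp_rot']);T=np.array(m['T'])
print(np.round(R.T@(T[:3,3]-s['position'])*1000), np.round(R.T@T[:3,:3],2).tolist())
```

```text
278 [(604, -402, 161), (640, -416, 211), (619, -392, 164), (621, -383, 157), (571, -335, 57), (580, -330, 59)]
281 [(632, -422, 199), (644, -420, 209), (642, -410, 196), (634, -394, 170), (577, -341, 56), (586, -336, 60)]
284 [(640, -428, 204), (646, -423, 205), (653, -418, 206), (657, -411, 201), (582, -347, 55), (590, -340, 55)]
287 [(645, -433, 204), (651, -428, 204), (655, -421, 200), (661, -416, 200), (593, -356, 64), (596, -346, 55)]
290 [(591, -400, 100), (598, -394, 99), (604, -387, 98), (612, -382, 100), (618, -376, 99), (607, -356, 64)]
293 [(596, -405, 98), (604, -399, 100), (612, -394, 102), (616, -387, 98), (622, -380, 96), (612, -361, 63)]
296 [(600, -409, 94), (605, -401, 91), (612, -396, 91), (615, -387, 84), (621, -380, 82), (627, -374, 81)]
299 [(599, -410, 82), (604, -403, 80), (609, -395, 75), (615, -388, 73), (623, -383, 75), (627, -375, 69)]
302 [(598, -411, 70), (604, -404, 69), (614, -400, 73), (618, -392, 68), (627, -387, 72), (630, -379, 64)]
305 [(600, -413, 62), (610, -410, 69), (618, -404, 70), (625, -398, 71), (632, -393, 72), (634, -383, 61)]
[  71.   -0. -179.] [[-0.0, -0.96, -0.28], [1.0, -0.0, -0.0], [0.0, -0.28, 0.96]]
```

play_rows(plan=[0,0,0,0,0,0,0,0,0,0.3,0,0,0,0,0,0], hand=4)

```text
time: 6.98
position: [0.6092, -0.3872, 0.0738]
tcp_rot: [[0.624, 0.781, 0.0], [0.781, -0.624, -0.0], [-0.0, 0.0, -1.0]]
contact_force: [-0.6, -0.2, -0.4]
gripper_width: 0.04
finger_force: 0.0
```

Run:
```python
from h import *
p,P=snap('wrist')
s=env.read_state()
R=np.array(s['tcp_rot']);c=np.array(s['position']); print(s['gripper_width'],s['contact_force'],c)
Q=((P-c)@R)*1000
for v in (200,210,220,230,240,250,260,275):
    print(v,[tuple(np.round(np.nan_to_num(Q[v,u],nan=999)).astype(int).tolist()) for u in range(244,400,12)])
p,P=snap('scene');cv2.imwrite('pics/s3.png',cv2.resize(p[240:330,200:310,::-1],None,fx=6,fy=6,interpolation=cv2.INTER_CUBIC))
```

```text
0.03978748649779189 [-0.5358566  -0.01175732 -0.51899307] [ 0.60908314 -0.38714209  0.07377831]
200 [(12, -48, 19), (12, -40, 19), (14, -31, 13), (14, -24, 14), (16, -15, 7), (16, -8, 5), (24, -1, -21), (23, 6, -18), (16, 14, 5), (14, 22, 12), (14, 30, 12), (12, 38, 19), (12, 46, 18)]
210 [(5, -48, 19), (5, -41, 20), (7, -32, 13), (10, -23, 6), (10, -15, 6), (999, 999, 999), (20, -1, -25), (19, 6, -23), (10, 14, 5), (10, 21, 5), (7, 30, 14), (5, 39, 20), (5, 47, 18)]
220 [(-2, -49, 19), (-1, -41, 18), (1, -32, 13), (3, -23, 6), (3, -16, 6), (14, -7, -23), (14, -1, -25), (14, 6, -24), (3, 14, 5), (3, 22, 5), (0, 30, 14), (-2, 39, 19), (-2, 47, 20)]
230 [(-10, -50, 21), (-9, -41, 19), (-7, -32, 14), (-3, -23, 5), (-3, -16, 4), (8, -7, -23), (9, -1, -25), (8, 6, -24), (-3, 14, 5), (-4, 22, 6), (-7, 31, 13), (-9, 40, 19), (-9, 47, 18)]
240 [(-17, -50, 20), (-16, -42, 19), (12, -23, -45), (-10, -23, 5), (-10, -16, 5), (2, -7, -22), (3, -1, -25), (4, 6, -26), (-10, 14, 5), (-10, 22, 5), (12, 22, -44), (-16, 40, 19), (-16, 48, 19)]
250 [(-24, -50, 20), (11, -26, -54), (11, -21, -54), (-21, -25, 13), (-18, -16, 7), (-4, -7, -22), (-3, -1, -25), (-3, 6, -24), (-17, 15, 5), (-21, 23, 13), (11, 20, -54), (11, 26, -54), (-24, 49, 19)]
260 [(8, -31, -56), (11, -25, -64), (10, -20, -61), (-29, -25, 14), (-28, -17, 13), (-10, -7, -22), (-9, -1, -24), (-9, 6, -24), (-29, 15, 14), (-28, 23, 14), (8, 20, -58), (11, 24, -63), (7, 31, -55)]
275 [(12, -26, -77), (11, -23, -75), (4, -20, -63), (-43, -26, 19), (-43, -18, 19), (-19, -7, -22), (-18, -1, -24), (-19, 6, -23), (-42, 16, 18), (-43, 24, 19), (3, 20, -61), (11, 22, -75), (12, 26, -76)]
```

View pics/s3.png

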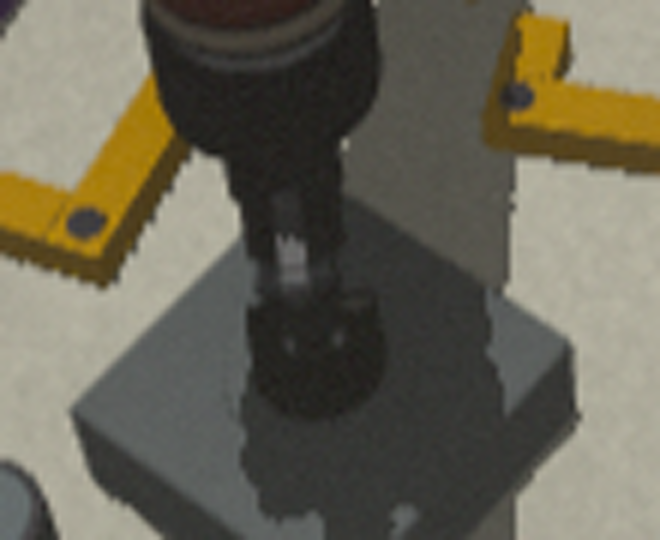

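The scene crop shows the finger tips ending above the knob: the bar top at about (300,300) is uncovered. In both views the tips sit about 43 mm above the reported TCP, so I'll lower in stages, watching the force.

play_rows(plan=[0,0.3,0.5,0,0,0,0.5,0,0,0,0.5,0,0,0,0,0])

```text
time: 7.58
position: [0.6109, -0.3885, 0.0579]
tcp_rot: [[0.624, 0.781, -0.001], [0.781, -0.624, 0.001], [-0.0, -0.002, -1.0]]
contact_force: [-0.3, -0.2, -0.2]
gripper_width: 0.0398
finger_force: 0.0
```

play_rows(plan=[0,0,0.4,0,0,0,0.4,0,0,0,0,0])

```text
time: 7.95
position: [0.6111, -0.3886, 0.0503]
tcp_rot: [[0.624, 0.781, -0.001], [0.781, -0.624, 0.001], [-0.0, -0.001, -1.0]]
contact_force: [0.5, 0.3, 0.2]
gripper_width: 0.04
finger_force: 0.0
```

Run:
```python
from h import *
p,P=snap('wrist')
s=env.read_state()
R=np.array(s['tcp_rot']);c=np.array(s['position']); print(s['gripper_width'],s['contact_force'],c)
Q=((P-c)@R)*1000
for v in (200,210,220,230,240,250,260,275):
    print(v,[tuple(np.round(np.nan_to_num(Q[v,u],nan=999)).astype(int).tolist()) for u in range(244,400,12)])
```

```text
0.03965073094851995 [ 0.34888714 -0.30513406 -0.59788284] [ 0.61124473 -0.38876305  0.05060845]
200 [(19, -42, -4), (19, -36, -4), (21, -28, -9), (21, -21, -9), (23, -14, -16), (24, -7, -20), (24, -1, -20), (23, 5, -19), (21, 12, -10), (21, 19, -10), (21, 26, -9), (19, 34, -3), (19, 41, -4)]
210 [(13, -43, -4), (15, -35, -10), (15, -28, -10), (18, -20, -18), (18, -14, -18), (24, -7, -37), (24, -1, -37), (18, 5, -17), (18, 12, -19), (15, 19, -9), (15, 26, -9), (13, 34, -5), (13, 41, -5)]
220 [(7, -43, -4), (9, -35, -11), (9, -28, -10), (12, -20, -17), (12, -14, -18), (23, -6, -48), (23, -1, -48), (12, 5, -19), (12, 12, -18), (12, 19, -17), (9, 26, -11), (9, 33, -9), (7, 41, -4)]
230 [(1, -44, -4), (3, -35, -10), (6, -27, -17), (6, -21, -19), (6, -14, -17), (18, -6, -47), (19, -1, -49), (6, 6, -19), (6, 12, -18), (6, 19, -18), (3, 26, -10), (3, 33, -9), (0, 42, -3)]
240 [(-6, -44, -4), (-3, -36, -10), (11, -23, -43), (0, -21, -18), (0, -14, -17), (14, -6, -48), (14, -1, -48), (0, 6, -18), (1, 12, -19), (0, 19, -18), (12, 21, -44), (-3, 34, -10), (-6, 42, -5)]
250 [(-13, -45, -3), (11, -27, -54), (12, -21, -55), (-6, -21, -17), (-6, -14, -18), (9, -6, -49), (9, -1, -49), (-6, 6, -18), (-6, 12, -18), (-6, 19, -18), (12, 20, -54), (11, 25, -54), (-12, 42, -4)]
260 [(7, -32, -55), (12, -25, -64), (10, -21, -60), (-11, -21, -19), (-12, -14, -18), (4, -6, -48), (4, -1, -48), (-12, 6, -18), (-12, 13, -17), (-12, 19, -17), (8, 20, -57), (11, 23, -63), (8, 30, -57)]
275 [(12, -27, -76), (11, -23, -74), (4, -21, -62), (-26, -23, -10), (-21, -15, -19), (-4, -6, -48), (-4, -1, -49), (-22, 6, -18), (-26, 13, -9), (-25, 20, -11), (3, 19, -60), (11, 21, -75), (11, 26, -74)]
```

play_rows(plan=[0,-0.35,0,0,0,0,0.5,0,0,0,0.5,0,0,0,0.6,0,0,0,0,0])

```text
time: 8.62
position: [0.6081, -0.3863, 0.0338]
tcp_rot: [[0.624, 0.781, -0.001], [0.781, -0.624, 0.001], [-0.0, -0.002, -1.0]]
contact_force: [0.4, -0.5, 0.4]
gripper_width: 0.0399
finger_force: 0.0
```

play_rows(plan=[0,0,0,0,0,0,0,0,0,0,0,0,0,0,0,0,0,0,0,0], hand=0, newtons=50)

```text
time: 9.25
position: [0.6093, -0.3873, 0.0352]
tcp_rot: [[0.624, 0.781, 0.002], [0.781, -0.624, -0.001], [-0.0, 0.002, -1.0]]
contact_force: [1.9, -2.5, -1.1]
gripper_width: 0.0131
finger_force: 51.4
```

Gripped, width 13–14 mm. Now I'll turn it anticlockwise with negative roll.

play_rows(plan=[0,0,0,-0.16,0,0,0,-0.16,0,0,0,-0.16,0,0,0,-0.16,0,0,0,-0.16,0,0,0,0])

```text
time: 10.0
position: [0.6085, -0.3871, 0.0352]
tcp_rot: [[-0.124, 0.992, 0.0], [0.992, 0.124, -0.0], [-0.0, 0.0, -1.0]]
contact_force: [1.4, -1.8, 1.6]
gripper_width: 0.0131
finger_force: 51.6
```

Run:
```python
from h import *
go(608.7,-386.3,34); s=env.read_state();print(s['torque'],s['contact_force'],s['qpos'][6],s['finger_force'])
```

```text
t 10.0 pos [ 608.5 -387.1   35.2] yawY 0.124 q7 0.84 w 13.1 | roll 0 then cm (after roll) [0.08 0.03 0.12]  (before roll) [0.08 0.03 0.12]
[-0.26470756 -0.21899165  0.05533708] [ 1.43269656 -1.76376996  1.62661852] 0.8377707860067158 51.59775674343109
```

play_rows(plan=[0,0,0,-0.16,0,0,0,-0.16,0,0,0,-0.16,0,0,0,-0.16,0,0,0,-0.16,0,0,0,0])

```text
time: 10.75
position: [0.6078, -0.3876, 0.0352]
tcp_rot: [[-0.797, 0.604, -0.001], [0.604, 0.797, -0.001], [0.0, -0.001, -1.0]]
contact_force: [-0.9, -1.9, 1.8]
gripper_width: 0.0132
finger_force: 51.8
```

Run:
```python
from h import *
go(608.7,-386.3,34); s=env.read_state();print(s['torque'],s['contact_force'],s['qpos'][6],s['finger_force'])
```

```text
t 10.75 pos [ 607.8 -387.6   35.2] yawY 0.922 q7 1.48 w 13.2 | roll 0 then cm (after roll) [0.01 0.15 0.12]  (before roll) [0.01 0.15 0.12]
[-0.38189186  0.0235849   0.03796886] [-0.86847863 -1.86499929  1.81232113] 1.482053207283968 51.78804874420166
```

play_rows(plan=[0,0,0,-0.16,0,0,0,-0.16,0,0,0,-0.16,0,0,0,-0.16,0,0,0,0])

```text
time: 11.38
position: [0.6077, -0.3882, 0.0352]
tcp_rot: [[-1.0, 0.01, -0.001], [0.01, 1.0, -0.002], [0.001, -0.002, -1.0]]
contact_force: [-1.7, -2.5, 3.5]
gripper_width: 0.0135
finger_force: 51.9
```

Run:
```python
from h import *
go(608.7,-386.3,34); s=env.read_state();print(s['torque'],s['contact_force'],s['qpos'][6],s['finger_force'])
```

```text
t 11.38 pos [ 607.7 -388.2   35.2] yawY 1.56 q7 2.0 w 13.5 | roll 0 then cm (after roll) [-0.1   0.19  0.11]  (before roll) [-0.1   0.19  0.11]
[-0.61938336  0.11770247  0.0107817 ] [-1.74332056 -2.53076717  3.54735435] 1.9986825829457633 51.868547201156616
```

play_rows(plan=[0,0,0,-0.16,0,0,0,-0.16,0,0,0,-0.16,0,0,0,-0.16,0,0,0,0])

```text
time: 12.0
position: [0.6093, -0.3875, 0.0359]
tcp_rot: [[-0.843, -0.538, 0.008], [-0.538, 0.843, 0.013], [-0.014, 0.007, -1.0]]
contact_force: [3.0, 3.2, 2.9]
gripper_width: 0.0135
finger_force: 439.2
```

Run:
```python
from h import *
go(608.7,-386.3,34); s=env.read_state();print(s['torque'],s['contact_force'],s['qpos'][6],s['finger_force'])
```

```text
t 12.0 pos [ 609.3 -387.5   35.9] yawY 2.139 q7 2.48 w 13.5 | roll 0 then cm (after roll) [-0.01  0.13  0.19]  (before roll) [-0.01  0.13  0.19]
[  0.73500635  -0.53654201 -13.09188744] [3.02896676 3.24577215 2.86052022] 2.4840553617656473 439.16398337110877
```

Hit the stop, with torque at 13 N m. Easing off and releasing.

play_rows(plan=[0,0,0,0.055,0,0,0,0])

```text
time: 12.25
position: [0.6092, -0.3878, 0.0359]
tcp_rot: [[-0.858, -0.514, 0.005], [-0.514, 0.858, 0.006], [-0.008, 0.003, -1.0]]
contact_force: [2.3, 1.6, 4.7]
gripper_width: 0.0135
finger_force: 408.1
```

play_rows(plan=[0,0,0,0,0,0,0,0,0,0,0,0,0,0,-2,0,0,0,-4,0,0,0,-5,0,0,0,0,0], hand=5)

```text
time: 13.12
position: [0.6126, -0.3882, 0.1527]
tcp_rot: [[-0.834, -0.552, 0.011], [-0.552, 0.834, -0.007], [-0.005, -0.013, -1.0]]
contact_force: [-0.9, -1.4, 0.3]
gripper_width: 0.0501
finger_force: 0.0
```

Run:
```python
from h import *
p,P=snap('wrist','pics/w3.png')
q=P.reshape(-1,3); q=q[(q[:,2]>.09)&(q[:,2]<.105)&(np.hypot(q[:,0]-.608,q[:,1]+.3865)<.035)]; print('knob wrist',len(q),rect(q[:,:2]))
s=env.read_state();print(s['torque'],s['contact_force'])
go(608,-386,150)
s=env.read_state();R=np.array(s['tcp_rot']);c=np.array(s['position']);Q=((P-c)@R)*1000
k=(Q[...,0]>5)&(Q[...,0]<20)&(abs(Q[...,1])<45)&(Q[...,2]>-90)&(Q[...,2]<-25)
print('finger',np.nanmax(Q[k][:,2]),np.percentile(Q[k],[1,50,99],axis=0).round(1).tolist())
```

```text
knob wrist 1143 (array([ 608.5, -387.8]), array([49.8, 14.3]), 4.3)
[ 0.03858544 -0.00737445  0.00750417] [-0.19538595  0.07290243 -0.71184922]
t 13.18 pos [ 610.6 -387.3  149.3] yawY 2.155 q7 2.51 w 50.0 | roll 0 then cm (after roll) [ 0.14  0.25 -0.07]  (before roll) [ 0.14  0.25 -0.07]
finger -42.97317116152789 [[5.2, -43.6, -89.9], [9.7, 23.6, -73.2], [12.8, 43.5, -46.6]]
```

Knob bar now lies at 4.3°, in line with the box at 4.5°, so it is at the off stop. Next I'll measure the cassette, stage and tray.

Run:
```python
from h import *
p,P=snap('top')
sub=lambda a,b,c,d:P[a:b,c:d].reshape(-1,3)
q=sub(178,212,230,325); q=q[(q[:,2]>.033)&(q[:,2]<.045)&(q[:,0]<.595)]; print('cass',rect(q[:,:2]),len(q))
# beam top
q=sub(155,185,222,330); q=q[(q[:,2]>.053)&(q[:,2]<.066)]; print('beam',rect(q[:,:2]),np.percentile(q,[2,98],axis=0).round(4).tolist())
q=sub(176,215,222,330); q=q[(q[:,2]>.008)&(q[:,2]<.016)]; print('apron',rect(q[:,:2]),np.percentile(q,[1,99],axis=0).round(4).tolist())
# lanes: row of lane floor behind beam
for v in (159,161):
    print(v,[(u,int(P[v,u,1]*1000) if P[v,u,0]>0 else None) for u in range(232,312) if P[v,u,2]<.03])
q=sub(140,210,135,205); w=q[(q[:,2]>.028)&(q[:,2]<.042)]; print('tray',rect(w[:,:2]))
w=q[(q[:,2]>.001)&(q[:,2]<.008)]; 
r=env.trace('stage','top')[0]['region']; 
# front plate edge fit
m=(P[...,2]>.008)&(P[...,2]<.017)&r
xs=[];ys=[]
for u in range(235,316):
    c=P[:,u][m[:,u]]
    if len(c): i=c[:,0].argmin(); xs.append(c[i,0]);ys.append(c[i,1])
k=np.polyfit(ys,xs,1); print('front edge x at y=.066',np.polyval(k,.066),'slope',k[0])
b=holders(p,P)
go(*([558,129,150]))
```

```text
cass (array([559.2, 127.8]), array([55.6, 42. ]), 29.4) 321
beam (array([618.2,  65.2]), array([249.1,  31.2]), 89.9) [[0.6032, -0.0546, 0.0542], [0.6326, 0.1833, 0.0639]]
apron (array([565. ,  65.3]), array([248.7,  92.8]), 89.6) [[0.5194, -0.0585, 0.0083], [0.6089, 0.1869, 0.0158]]
159 [(235, 172), (236, 171), (237, 169), (238, 167), (239, 163), (240, 161), (241, 157), (242, 156), (243, 153), (244, 151), (245, 147), (246, 145), (247, 142), (263, 96), (264, 94), (265, 91), (266, 89), (267, 85), (268, 82), (269, 80), (270, 77), (271, 74), (272, 72), (273, 69), (274, 66), (275, 64), (291, 19), (292, 16), (293, 13), (294, 11), (295, 8), (296, 4), (297, 2), (298, 0), (299, -2), (300, -5), (301, -8), (302, -11), (303, -14)]
161 [(236, 171), (237, 169), (238, 167), (239, 164), (240, 161), (241, 158), (242, 156), (243, 153), (244, 150), (245, 146), (246, 144), (247, 142), (263, 95), (264, 94), (265, 91), (266, 89), (267, 86), (268, 83), (269, 80), (270, 78), (271, 75), (272, 72), (273, 70), (274, 66), (275, 64), (291, 19), (292, 16), (293, 13), (294, 11), (295, 8), (296, 5), (297, 2), (298, 0), (299, -2), (300, -5), (301, -8), (302, -10), (303, -13)]
tray (array([624.3, 353.6]), array([142. , 141.1]), 84.7)
front edge x at y=.066 0.5202611551803061 slope 0.0074690238764267575
holder o [695.  756.2] yaw 2.806 J cost mm 10.3 z 0.0518 foot [735.1 728.4] tip [644. 792.]
holder o [ 585.1 -198. ] yaw 0.193 J cost mm 8.19 z 0.0238 foot [ 536.5 -194.3] tip [ 647.2 -203.2]
holder o [ 430.5 -185.2] yaw -0.082 L cost mm 2.32 z 0.0237 foot [ 382.5 -194.3] tip [ 491.6 -173.2]
holder o [ 420.9 -395.3] yaw 3.693 L cost mm 8.43 z 0.0231 foot [ 454.1 -359.6] tip [ 378.7 -441.2]
t 13.28 pos [ 608.3 -386.4  145.1] yawY 2.154 q7 2.51 w 50.2 | roll 0 then cm (after roll) [-24.18  45.8   -0.52]  (before roll) [-24.18  45.8   -0.52]
```

Run:
```python
from h import *
p,P=snap('wrist')
s=env.read_state();R=np.array(s['tcp_rot']);c=np.array(s['position']);Q=((P-c)@R)*1000
for v in (240,260,280,300,320,340,360,380,398):
    print(v,[tuple(np.round(np.nan_to_num(Q[v,u],nan=999)).astype(int).tolist()) for u in range(100,321,20)])
```

```text
240 [(-72, -240, 143), (-73, -219, 145), (-73, -197, 146), (-73, -174, 144), (-73, -152, 145), (-73, -130, 144), (-73, -108, 146), (-73, -85, 144), (11, -26, -44), (-48, -34, 88), (-49, -15, 90), (-49, 3, 90)]
260 [(-98, -246, 145), (-98, -223, 145), (-97, -200, 144), (-98, -178, 145), (-97, -155, 144), (-97, -132, 144), (-97, -110, 144), (11, -31, -65), (4, -25, -52), (-97, -41, 143), (-69, -16, 90), (-69, 3, 89)]
280 [(-122, -250, 143), (-124, -229, 146), (999, 999, 999), (-123, -181, 144), (-122, -158, 143), (-123, -135, 144), (13, -33, -84), (10, -28, -78), (-3, -25, -56), (-123, -42, 144), (-123, -19, 144), (-123, 4, 145)]
300 [(-150, -256, 144), (-149, -231, 143), (11, -56, -93), (12, -49, -94), (7, -47, -86), (7, -40, -86), (12, -30, -94), (12, -24, -94), (-149, -67, 143), (-150, -43, 145), (-149, -20, 144), (-149, 4, 144)]
320 [(-177, -261, 144), (12, -56, -103), (12, -50, -103), (9, -47, -100), (5, -43, -94), (4, -38, -93), (17, -25, -109), (17, -20, -110), (-177, -68, 144), (-177, -44, 144), (-177, -20, 144), (-178, 4, 145)]
340 [(12, -56, -111), (12, -51, -111), (9, -48, -108), (0, -49, -97), (-3, -44, -94), (-4, -39, -93), (17, -23, -117), (17, -18, -117), (-206, -70, 145), (-206, -45, 145), (-206, -21, 144), (-207, 4, 145)]
360 [(11, -53, -117), (8, -50, -114), (-8, -57, -97), (-8, -50, -97), (-11, -46, -94), (-236, -147, 144), (17, -21, -123), (17, -17, -123), (11, -14, -117), (11, -9, -117), (10, -4, -116), (11, 1, -117)]
380 [(8, -51, -120), (3, -50, -115), (-8, -53, -105), (-9, -47, -104), (-267, -175, 144), (-267, -150, 144), (17, -19, -129), (19, -15, -130), (19, -11, -130), (10, -8, -122), (11, -4, -123), (11, 1, -123)]
398 [(3, -52, -120), (-1, -50, -117), (-7, -49, -111), (-297, -205, 144), (-297, -179, 144), (11, -25, -128), (19, -18, -135), (19, -14, -134), (19, -10, -135), (12, -8, -128), (10, -4, -127), (11, 1, -127)]
```

The whole gripper sits 43 mm behind the reported TCP along z: body 74 mm behind the tips, as specified. I'll correct for that from here on.

```bash
sed -i 's|rd=np.array(\[x,y,z\])/1000-p|rd=np.array([x,y,z-43])/1000-p   # z is the real finger-tip height: tips sit 43 mm above reported TCP|' h.py
python3 - <<'E'
from h import *
go(559.2,127.8,150,np.radians(119.4))
E
```

```text
t 13.32 pos [ 607.8 -386.3  144. ] yawY 2.153 q7 2.51 w 50.3 | roll 0.069 then cm (after roll) [-21.01  47.17   3.73]  (before roll) [-24.23  45.6    3.73]
```

play_rows(plan=[0,0,0,0.07,-2.3,5.2,0,0,-2.3,5.2,0,0,-2.3,5.2,0,0,-2.3,5.2,0,0,-2.3,5.2,0,0,-2.3,5.2,0,0,-2.3,5.2,0,0,-2.3,5.2,1.8,0,-2.6,5.5,1.9,0], hand=6.5)

```text
time: 14.58
position: [0.5611, 0.1267, 0.1069]
tcp_rot: [[-0.872, -0.489, -0.001], [-0.489, 0.872, -0.001], [0.002, -0.0, -1.0]]
contact_force: [0.5, -0.2, 0.0]
gripper_width: 0.0649
finger_force: 0.0
```

play_rows(plan=[0,0,0,0,0,0,0,0])

```text
time: 14.82
position: [0.5612, 0.125, 0.1071]
tcp_rot: [[-0.872, -0.49, -0.002], [-0.49, 0.872, -0.002], [0.003, -0.0, -1.0]]
contact_force: [0.4, -0.5, 0.4]
gripper_width: 0.0653
finger_force: 0.0
```

Run:
```python
from h import *
p,P=snap('wrist')
q=P.reshape(-1,3); q=q[(q[:,2]>.032)&(q[:,2]<.045)&(np.hypot(q[:,0]-.5592,q[:,1]-.1278)<.045)]; r=rect(q[:,:2]); print('cass wrist',len(q),r)
s=env.read_state();R=np.array(s['tcp_rot']);c=np.array(s['position']);Q=((P-c)@R)*1000
k=(Q[...,0]>5)&(Q[...,0]<20)&(abs(Q[...,1])<45)&(Q[...,2]>-70)&(Q[...,2]<-15)
print('tip',np.nanmax(Q[k][:,2]))
go(559.2,127.8,15,np.radians(r[2]+90))
```

```text
cass wrist 3354 (array([565.1, 128.8]), array([68.1, 44.3]), 29.2)
tip -42.06181906503394
t 14.88 pos [561.8 123.8 107.5] yawY 2.08 q7 1.61 w 64.8 | roll -0.0 then cm (after roll) [1.000e-02 4.900e-01 1.355e+01]  (before roll) [1.000e-02 4.900e-01 1.355e+01]
```

play_rows(plan=[0,0.45,4,0,0,0,4,0,0,0,3.5,0,0,0,1,0,0,0,1,0,0,0,0,0])

```text
time: 15.62
position: [0.5602, 0.1292, -0.0264]
tcp_rot: [[-0.873, -0.488, 0.001], [-0.488, 0.873, -0.0], [-0.001, -0.0, -1.0]]
contact_force: [-0.7, 0.1, 0.9]
gripper_width: 0.0652
finger_force: 0.0
```

play_rows(plan=[0,0,0,0,0,0,0,0,0,0,0,0,0,0,0,0], hand=0, newtons=40)

```text
time: 16.12
position: [0.5608, 0.1298, -0.0256]
tcp_rot: [[-0.873, -0.488, 0.002], [-0.488, 0.873, 0.0], [-0.002, -0.001, -1.0]]
contact_force: [-0.7, -1.2, 6.0]
gripper_width: 0.0414
finger_force: 42.8
```

play_rows(plan=[0,0,-3,0,0,0,-5,0,0,0,0,0])

```text
time: 16.5
position: [0.5626, 0.1308, 0.0569]
tcp_rot: [[-0.873, -0.488, 0.008], [-0.488, 0.873, 0.003], [-0.008, -0.002, -1.0]]
contact_force: [-0.6, -0.6, -1.5]
gripper_width: 0.0417
finger_force: 42.1
```

Run:
```python
from h import *
go(624.3,353.6,90); print(env.read_state()['finger_force'])
```

```text
t 16.5 pos [562.6 130.8  56.9] yawY 2.081 q7 1.57 w 41.7 | roll 0 then cm (after roll) [-16.25  16.43   1.09]  (before roll) [-16.25  16.43   1.09]
42.127806544303894
```

play_rows(plan=[-3.25,3.3,0,0,-3.25,3.3,0,0,-3.25,3.3,0,0,-3.25,3.3,0,0,-3.25,3.25,0,0,0,0,0,0,0,0,4,0,0,0,3,0,0,0,1.8,0,0,0,0,0])

```text
time: 17.75
position: [0.6204, 0.3505, -0.0338]
tcp_rot: [[-0.873, -0.488, -0.002], [-0.488, 0.873, -0.003], [0.004, -0.002, -1.0]]
contact_force: [-2.7, -2.1, 5.9]
gripper_width: 0.0413
finger_force: 52.5
```

play_rows(plan=[0,0,0,0,0,0,0,0,0,0,-2,0,0,0,-5,0,0,0,-6,0,0,0,0,0], hand=6)

```text
time: 18.5
position: [0.6255, 0.3559, 0.104]
tcp_rot: [[-0.873, -0.488, 0.013], [-0.488, 0.873, 0.009], [-0.016, 0.001, -1.0]]
contact_force: [0.2, 0.2, 0.7]
gripper_width: 0.0601
finger_force: 0.0
```

Run:
```python
from h import *
p,P=snap('top')
q=P[140:210,135:205].reshape(-1,3); w=q[(q[:,2]>.028)&(q[:,2]<.042)]; print(len(w))
holders(p,P)
go(590,-190,150)
```

```text
515
holder o [694.7 756.1] yaw 2.847 J cost mm 10.2 z 0.0525 foot [735.9 730. ] tip [642.2 789.8]
holder o [ 429.7 -185.1] yaw -0.081 L cost mm 2.3 z 0.0233 foot [ 381.8 -194.3] tip [ 490.9 -173. ]
holder o [ 436.7 -358.8] yaw 1.856 J cost mm 7.82 z 0.0234 foot [ 437.5 -407.6] tip [ 436.1 -296.5]
t 18.55 pos [623.4 354.2 100.3] yawY 2.081 q7 1.37 w 60.2 | roll 0 then cm (after roll) [ 29.48 -45.86  -0.95]  (before roll) [ 29.48 -45.86  -0.95]
```

Run:
```python
from h import *
p,P=snap('top')
cv2.imwrite('pics/t4.png',cv2.resize(p[120:300,120:500,::-1],None,fx=2.1,fy=2.1,interpolation=cv2.INTER_CUBIC))
```

```text
(no output)
```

View pics/t4.png

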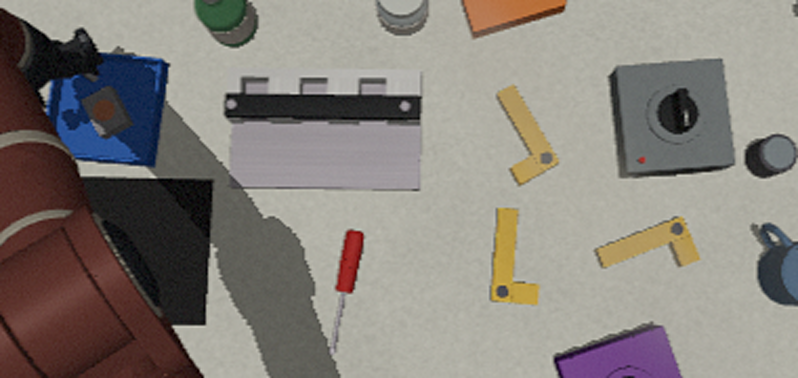

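Picture: the cassette is in the tray at (105,108), the knob is in line with its box, and the holders have not moved. B, the one L at (510,260), goes first, into lane 3 (right).

Run:
```python
s=open('h.py').read()
s=s.replace("h[...,1]>120)&(h[...,2]>70)","h[...,1]>75)&(h[...,2]>60)&(P[...,2]>.012)&(P[...,1]<.45)")
s=s.replace("def go(x,y,z,yaw=None):","def go(x,y,z,yaw=None,half=0):").replace("roll=-d ","roll=-d+half*np.pi ")
open('h.py','w').write(s)
from h import *
p,P=snap('top'); holders(p,P)
go(382,-194.5,60,-.081,0);go(382,-194.5,60,-.081,1)
```

```text
holder o [ 588.9 -186.9] yaw 6.784 J cost mm 2.35 z 0.0235 foot [ 541.4 -198.1] tip [ 649.7 -173.1]
holder o [ 429.8 -185.1] yaw -0.081 L cost mm 2.23 z 0.0236 foot [ 381.9 -194.3] tip [ 491. -173.]
holder o [ 432.4 -353.8] yaw 1.92 J cost mm 2.29 z 0.0234 foot [ 436.2 -402.4] tip [ 427.8 -291.6]
t 18.65 pos [620.9 352.2  95.5] yawY 2.081 q7 1.37 w 59.7 | roll -0.979 then cm (after roll) [56.42 19.39  7.88]  (before roll) [ 47.55 -36.04   7.88]
t 18.65 pos [620.9 352.2  95.5] yawY 2.081 q7 1.37 w 59.7 | roll 2.162 then cm (after roll) [-56.42 -19.39   7.88]  (before roll) [ 47.55 -36.04   7.88]
```

play_rows(plan=[0,0,0,0.18,0,0,0,0.18,0,0,0,0.18,0,0,0,0.18,0,0,0,0.18,0,0,0,0.18,0,0,0,0.18,0,0,0,0.18,0,0,0,0.18,0,0,0,0.18])

```text
time: 19.9
position: [0.62, 0.3518, 0.0931]
tcp_rot: [[-0.271, 0.962, -0.003], [0.962, 0.271, -0.002], [-0.001, -0.004, -1.0]]
contact_force: [0.5, 0.5, 0.3]
gripper_width: 0.0601
finger_force: 0.0
```

play_rows(plan=[0,0,0,0.18,0,0,0,0.18,-5.7,-1.95,0,0,-5.7,-1.95,0,0,-5.7,-1.95,0,0,-5.7,-1.95,0,0,-5.7,-1.95,0,0,-5.7,-1.95,0,0,-5.7,-1.95,0,0,-5.7,-1.95,0,0])

```text
time: 21.15
position: [0.4279, -0.0912, 0.0944]
tcp_rot: [[0.079, 0.997, -0.002], [0.997, -0.079, -0.0], [-0.0, -0.002, -1.0]]
contact_force: [0.8, -1.7, 1.3]
gripper_width: 0.0602
finger_force: 0.0
```

play_rows(plan=[-5.4,-1.9,2,0,-5.4,-1.9,3,0,0,0,0,0,0,0,0,0,0,0,0,0])

```text
time: 21.78
position: [0.3849, -0.191, 0.0462]
tcp_rot: [[0.075, 0.997, 0.0], [0.997, -0.075, 0.001], [0.001, 0.0, -1.0]]
contact_force: [0.6, 0.6, -0.2]
gripper_width: 0.0598
finger_force: 0.0
```

Run:
```python
from h import *
p,P=snap('wrist'); holders(p,P)
go(382,-194.5,4,-.081)
```

```text
holder o [ 465.2 -291.3] yaw 0.385 L cost mm 15.79 z 0.0223 foot [ 426.6 -321. ] tip [ 514.5 -253. ]
t 21.82 pos [ 385.  -191.    46.3] yawY -0.075 q7 0.6 w 59.6 | roll 0.006 then cm (after roll) [-0.37 -0.28  8.53]  (before roll) [-0.37 -0.28  8.53]
```

play_rows(plan=[-0.3,-0.3,3,0.005,0,0,3,0,0,0,1.5,0,0,0,0.9,0,0,0,0,0])

```text
time: 22.45
position: [0.3812, -0.1947, -0.0379]
tcp_rot: [[0.082, 0.997, -0.0], [0.997, -0.082, 0.0], [0.0, -0.0, -1.0]]
contact_force: [0.3, 0.3, 1.2]
gripper_width: 0.06
finger_force: 0.0
```

play_rows(plan=[0,0,0,0,0,0,0,0,0,0,0,0,0,0,0,0,0,0,0,0], hand=0, newtons=80)

```text
time: 23.08
position: [0.3815, -0.1956, -0.0364]
tcp_rot: [[0.084, 0.996, 0.002], [0.996, -0.084, -0.001], [-0.0, 0.002, -1.0]]
contact_force: [-1.7, 1.7, 9.9]
gripper_width: 0.0245
finger_force: 82.9
```

play_rows(plan=[0,0,-3,0,0,0,-4,0,0,0,0,0,0,0,0,0])

```text
time: 23.58
position: [0.3804, -0.195, 0.032]
tcp_rot: [[0.083, 0.997, -0.001], [0.997, -0.083, 0.0], [0.0, -0.001, -1.0]]
contact_force: [0.4, -0.7, -1.7]
gripper_width: 0.0244
finger_force: 79.2
```

Run:
```python
from h import *
p,P=snap('top'); holders(p,P,.06,.13)
go(460,-28.5,50,0); print(env.read_state()['finger_force'])
```

```text
holder o [ 435.7 -152.5] yaw 2.828 L cost mm 5.09 z 0.0916 foot [ 484.4 -154.6] tip [ 373.4 -150.1]
t 23.62 pos [ 380.1 -194.9   31.5] yawY -0.084 q7 0.62 w 24.7 | roll -0.084 then cm (after roll) [16.64  7.99  2.45]  (before roll) [17.25  6.57  2.45]
79.2071807384491
```

play_rows(plan=[0,0,0,-0.084,4.15,2,0,0,4.15,2,0,0,4.15,2,0,0,4.15,2,0,0,0,0,0,0,0,0,0,0])

```text
time: 24.5
position: [0.4595, -0.0297, 0.0311]
tcp_rot: [[-0.0, 1.0, -0.003], [1.0, 0.0, -0.0], [-0.0, -0.003, -1.0]]
contact_force: [-0.6, -0.5, -2.3]
gripper_width: 0.0245
finger_force: 79.2
```

Run:
```python
from h import *
p,P=snap('top','pics/t5.png'); holders(p,P,.06,.13)
p,P=snap('wrist'); 
from h import yellow
for r in yellow(p,P):
    q=P[r]; q=q[(q[:,2]>.08)&(q[:,2]<.11)]
    if len(q)>200:
        b=fitL(q[::5,:2]); print('wrist',len(q),np.median(q[:,2]),np.round(b[0]*1000,1),b[1],b[2],b[3],Lpt(b,60,17),Lpt(b,-47,-13), 'leg pts',np.percentile(q[q[:,0]>.51],[2,98],axis=0).round(4).tolist())
go(460,-28.5,18,0)
```

```text
t 24.6 pos [459.6 -30.9  31.5] yawY -0.003 q7 0.34 w 24.7 | roll -0.003 then cm (after roll) [0.25 0.05 5.65]  (before roll) [0.25 0.05 5.65]
```

View pics/t5.png

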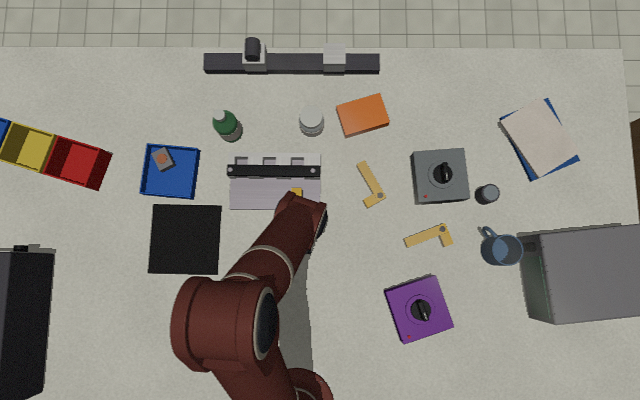

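The holder's tip shows at (297,193), just in front of lane 3. I'll measure its y.

```bash
cat >> h.py <<'E'
def tip(p,P,zlo=.025,zhi=.13):
    "visible yellow leg end over the apron: extents"
    h=cv2.cvtColor(p,cv2.COLOR_RGB2HSV)
    m=(h[...,0]>12)&(h[...,0]<34)&(h[...,1]>75)&(h[...,2]>50)
    q=P[m]; q=q[(q[:,2]>zlo)&(q[:,2]<zhi)&(q[:,0]>.5)&(q[:,0]<.66)&(abs(q[:,1]-.065)<.13)]
    if len(q): print('tip',len(q),'lo',np.percentile(q,3,axis=0).round(4),'hi',np.percentile(q,97,axis=0).round(4),rect(q[:,:2]))
E
python3 - <<'E'
from h import *
p,P=snap('top'); tip(p,P)
p,P=snap('wrist');h=cv2.cvtColor(p,cv2.COLOR_RGB2HSV)
tip(p,P)
p,P=snap('scene'); tip(p,P)
E
```

```text
tip 63 lo [ 0.546  -0.0137  0.0874] hi [0.5648 0.0095 0.0943] (array([554.4,  -2. ]), array([22. , 23.4]), 0.2)
tip 12129 lo [ 0.5021 -0.0136  0.0705] hi [0.5657 0.0118 0.0924] (array([557. ,  -8.3]), array([ 51.7, 120.7]), 68.3)
tip 281 lo [ 0.5023 -0.017   0.0707] hi [0.5655 0.008  0.0959] (array([533.7,  -4.2]), array([66.6, 28.8]), 1.1)
```

play_rows(plan=[0.25,0,0,0,0,0,3,0,0,0,2.6,0,0,0,0,0,0,2,0,0,0,2,0,0,0,2,0,0,0,2,0,0,0,0,0,0])

```text
time: 25.88
position: [0.5042, -0.0261, -0.0235]
tcp_rot: [[0.004, 0.998, -0.07], [1.0, -0.003, 0.01], [0.01, -0.07, -0.997]]
contact_force: [-49.1, -1.9, 52.8]
gripper_width: 0.0245
finger_force: 118.6
```

Run:
```python
from h import *
go(551.5,-28,18,0);print(env.read_state()['contact_force'])
p,P=snap('wrist'); tip(p,P)
```

```text
t 25.88 pos [504.2 -26.1 -23.5] yawY -0.003 q7 0.33 w 24.5 | roll -0.003 then cm (after roll) [-0.19  4.73 -0.18]  (before roll) [-0.17  4.73 -0.18]
[-49.05587614  -1.94713102  52.79206486]
tip 25004 lo [ 0.5022 -0.035   0.0276] hi [0.6069 0.0173 0.0455] (array([557.4, -12.9]), array([114.8,  64.4]), 0.1)
```

Blocked near the mouth. Backing off to measure the lane with the wrist camera.

play_rows(plan=[0,-2,-0.5,0,0,-2,0,0,0,-2,0,0,0,0,0,0,0,0,0,0])

```text
time: 26.55
position: [0.4824, -0.0269, -0.0185]
tcp_rot: [[-0.0, 1.0, 0.002], [1.0, 0.0, -0.0], [-0.0, 0.002, -1.0]]
contact_force: [-0.1, -0.1, -2.4]
gripper_width: 0.0244
finger_force: 83.4
```

Run:
```python
from h import *
p,P=snap('wrist','pics/w6.png'); tip(p,P)
s=env.read_state();print(s['contact_force'],s['tcp_rot'][:,2],s['finger_force']);go(551.5,-28,18,0)
# z profile on lines across y at various x
q=P.reshape(-1,3); q=q[~np.isnan(q[:,0])]
for x in (.590,.598,.606,.612,.625,.645,.655,.665):
    o=[]
    for y in np.arange(-.06,.2,.006):
        k=(abs(q[:,0]-x)<.003)&(abs(q[:,1]-y)<.003)
        o.append(int(np.median(q[k,2])*1000) if k.sum()>2 else -9)
    print(x,o)
```

```text
tip 18471 lo [ 0.5026 -0.0095  0.0303] hi [0.5857 0.0181 0.05  ] (array([ 5.532e+02, -3.000e-01]), array([ 38.8, 106.6]), 89.7)
[-0.7345501  -0.11099778 -2.25516165] [ 2.44010948e-03 -1.84155090e-04 -9.99997006e-01] 83.39213848114014
t 26.6 pos [482.6 -26.9 -18.5] yawY 0.0 q7 0.36 w 24.3 | roll 0.0 then cm (after roll) [-0.11  6.89  0.66]  (before roll) [-0.11  6.89  0.66]
0.59 [11, 11, 11, 11, 11, 11, 11, -9, 44, 44, 46, 47, 48, 11, 11, 11, 11, 11, 11, 11, 11, 11, 11, 11, 11, -9, -9, -9, -9, -9, -9, -9, -9, -9, -9, -9, -9, -9, -9, -9, -9, -9, -9, -9]
0.598 [11, 11, 11, 11, 11, 11, 11, -9, -9, -9, -9, -9, -9, 11, 11, 11, 11, 11, 11, 11, 11, 11, 11, 11, 11, -9, -9, -9, -9, -9, -9, -9, -9, -9, -9, -9, -9, -9, -9, -9, -9, -9, -9, -9]
0.606 [50, 53, 49, 46, 44, 42, 41, 40, 49, 48, 47, 46, 11, 21, 29, 28, 27, 25, 24, 23, 17, 11, 11, 11, 11, -9, -9, -9, -9, -9, -9, -9, -9, -9, -9, -9, -9, -9, -9, -9, -9, -9, -9, -9]
0.612 [58, 58, -9, -9, -9, -9, -9, 29, -9, -9, -9, -9, 11, 11, -9, -9, -9, -9, -9, -9, 11, 11, 11, 11, 11, -9, -9, -9, -9, -9, -9, -9, -9, -9, -9, -9, -9, -9, -9, -9, -9, -9, -9, -9]
0.625 [-9, -9, -9, -9, -9, -9, -9, 16, 11, 11, 11, 11, 11, 11, -9, -9, -9, -9, -9, -9, 11, 11, -9, -9, -9, -9, -9, -9, -9, -9, -9, -9, -9, -9, -9, -9, -9, -9, -9, -9, -9, -9, -9, -9]
0.645 [-9, -9, -9, -9, -9, -9, -9, -9, -9, -9, -9, -9, -9, -9, -9, -9, -9, -9, -9, -9, -9, -9, -9, -9, -9, -9, -9, -9, -9, -9, -9, -9, -9, -9, -9, -9, -9, -9, -9, -9, -9, -9, -9, -9]
0.655 [-9, -9, -9, -9, -9, -9, -9, -9, -9, -9, -9, -9, -9, -9, -9, -9, -9, -9, -9, -9, -9, -9, -9, -9, -9, -9, -9, -9, -9, -9, -9, -9, -9, -9, -9, -9, -9, -9, -9, -9, -9, -9, -9, -9]
0.665 [-9, -9, -9, -9, -9, -9, -9, -9, -9, -9, -9, -9, -9, -9, -9, -9, -9, -9, -9, -9, -9, -9, -9, -9, -9, -9, -9, -9, -9, -9, -9, -9, -9, -9, -9, -9, -9, -9, -9, -9, -9, -9, -9, -9]
```

View pics/w6.png

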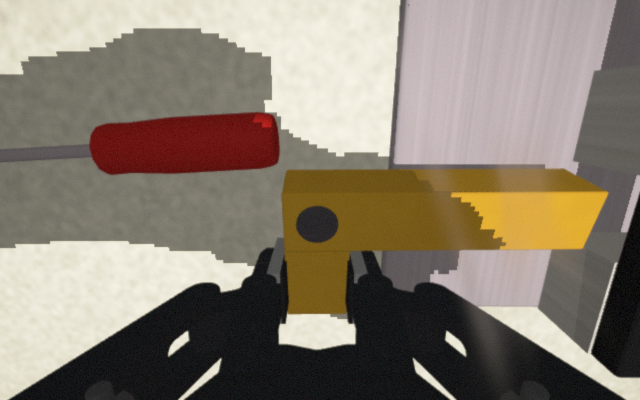

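The leg tip is at about (590,215) and its top looks tilted, so I'll fit a plane to it.

```bash
cat >> h.py <<'E'
def plane(p,P,x0=.45,x1=.66,c=None):
    h=cv2.cvtColor(p,cv2.COLOR_RGB2HSV)
    m=((h[...,0]>12)&(h[...,0]<34)&(h[...,1]>75)&(h[...,2]>50)).astype(np.uint8)
    # keep only top-face normals: from depth gradient
    dx=np.gradient(P,axis=1);dy=np.gradient(P,axis=0);n=np.cross(dy,dx);n/=np.linalg.norm(n,axis=-1,keepdims=True)
    m=(m>0)&(abs(cv2.blur(np.nan_to_num(n[...,2]).astype(np.float32),(7,7)))>.8)
    q=P[m]; q=q[(q[:,0]>x0)&(q[:,0]<x1)&(q[:,2]>.015)]
    if c is not None: q=q[np.hypot(q[:,0]-c[0],q[:,1]-c[1])<c[2]]
    A=np.c_[q[:,:2],np.ones(len(q))]; w=np.ones(len(q),bool)
    for _ in range(5):
        k=np.linalg.lstsq(A[w],q[w,2],rcond=None)[0]; w=abs(A@k-q[:,2])<.004
    q=q[w]; print('plane n',len(q),'dz/dx',round(k[0],3),'dz/dy',round(k[1],3),'z mid',q[:,2].mean().round(4),'x',q[:,0].min().round(4),q[:,0].max().round(4),'y',q[:,1].min().round(4),q[:,1].max().round(4))
    return q,k
E
python3 - <<'E'
from h import *
p,P=snap('wrist'); q,k=plane(p,P)
a=q[q[:,0]>.51]; print('leg y',np.percentile(a[:,1],[1,99]),'z at tip x=.585,y 5',k@[.585,.005,1],'z at foot',k@[.4826,-.027,1])
E
```

```text
plane n 14 dz/dx 0.069 dz/dy 0.213 z mid 0.041 x 0.4812 0.4842 y -0.0376 -0.0319Traceback (most recent call last):
  File "<stdin>", line 3, in <module>
    return _quantile_unchecked(
        a, q, axis, out, overwrite_input, method, keepdims, weights)
    return _ureduce(a,
                    func=_quantile_ureduce_func,
    ...<5 lines>...
                    overwrite_input=overwrite_input,
                    method=method)
    r = func(a, **kwargs)
    result = _quantile(arr,
                       quantiles=q,
    ...<2 lines>...
                       out=out,
                       weights=wgt)
    slices_having_nans = np.isnan(arr[-1, ...])
                                  ~~~^^^^^^^^^
IndexError: index -1 is out of bounds for axis 0 with size 0
```

Run:
```python
s=open('h.py').read()
a=s.index("    # keep only top"); b=s.index("    q=P[m]; q=q[(q[:,0]>x0)")
s=s[:a]+"    m=m>0\n"+s[b:]
a=s.index("    A=np.c_[q[:,:2]"); b=s.index("    q=q[w]; print('plane")
s=s[:a]+'''    A=np.c_[q[:,:2],np.ones(len(q))]; g=np.random.default_rng(0); best=0
    for _ in range(400):
        i=g.choice(len(q),3,replace=False)
        try: k=np.linalg.solve(A[i],q[i,2])
        except Exception: continue
        if np.hypot(k[0],k[1])>.5: continue
        v=abs(A@k-q[:,2])<.0025
        if v.sum()>best: best=v.sum(); w=v
    for _ in range(4):
        k=np.linalg.lstsq(A[w],q[w,2],rcond=None)[0]; w=abs(A@k-q[:,2])<.003
'''+s[b:]
open('h.py','w').write(s)
from h import *
p,P=snap('wrist'); q,k=plane(p,P)
a=q[q[:,0]>.51]; print('leg y',np.percentile(a[:,1],[1,99]),'z at tip x=.585,y 5',k@[.585,.005,1],'z at foot',k@[.4826,-.027,1])
```

```text
plane n 21744 dz/dx -0.011 dz/dy 0.184 z mid 0.0468 x 0.4688 0.5898 y -0.0452 0.0155
leg y [-0.01040037  0.01492069] z at tip x=.585,y 5 0.047352373736797085 z at foot 0.042626217536601285
```

The holder has rolled 0.18 rad in the grip, leg side up, because I pressed it on the plate. I'll set it down on the apron, where its centre of mass is over the plate, and regrip it flat and harder.

play_rows(plan=[0,1,0,0,0,0,0.5,0,0,0,0,0])

```text
time: 27.08
position: [0.4905, -0.0268, -0.0244]
tcp_rot: [[-0.0, 1.0, -0.001], [1.0, 0.0, 0.0], [0.0, -0.001, -1.0]]
contact_force: [0.1, -0.8, -1.9]
gripper_width: 0.0245
finger_force: 83.4
```

play_rows(plan=[0,0,0,0,0,0,0,0,0,0,0,0,0,0,0,0], hand=4.5)

```text
time: 27.58
position: [0.491, -0.0269, -0.0237]
tcp_rot: [[-0.0, 1.0, 0.0], [1.0, 0.0, -0.0], [-0.0, 0.0, -1.0]]
contact_force: [0.6, -0.3, 0.5]
gripper_width: 0.0447
finger_force: 0.0
```

Run:
```python
from h import *
p,P=snap('wrist'); q,k=plane(p,P)
a=q[q[:,0]>.51]; print('leg y',np.percentile(a[:,1],[1,99]),'foot x',np.percentile(q[q[:,1]<-.02][:,0],[2,98]),q[:,1].min())
s=env.read_state(); print(s['contact_force']); go(495,-28,16)
```

```text
plane n 22192 dz/dx -0.0 dz/dy -0.001 z mid 0.0356 x 0.4776 0.598 y -0.0425 0.0197
leg y [-0.0064489   0.01914942] foot x [0.47868381 0.50355075] -0.04245829954422921
[ 0.57211857 -0.65629959 -0.73051149]
t 27.62 pos [490.9 -26.9 -23.7] yawY 0.0 q7 0.36 w 45.4 | roll 0 then cm (after roll) [-0.11  0.41  0.33]  (before roll) [-0.11  0.41  0.33]
```

play_rows(plan=[0.1,0,0.3,0,0,0,0,0])

```text
time: 27.88
position: [0.4911, -0.0261, -0.0267]
tcp_rot: [[0.0, 1.0, 0.001], [1.0, -0.0, -0.0], [-0.0, 0.001, -1.0]]
contact_force: [-0.7, 0.2, 2.7]
gripper_width: 0.0447
finger_force: 1.3
```

play_rows(plan=[0,0,0,0,0,0,0,0,0,0,0,0,0,0,0,0,0,0,-0.3,0,-0.6,0,0,0,0,0,0,0], hand=0, newtons=110)

```text
time: 28.75
position: [0.4897, -0.0329, -0.0243]
tcp_rot: [[0.001, 1.0, -0.002], [1.0, -0.001, -0.001], [-0.001, -0.002, -1.0]]
contact_force: [0.1, 1.0, -1.9]
gripper_width: 0.024
finger_force: 107.7
```

Run:
```python
from h import *
p,P=snap('wrist'); q,k=plane(p,P)
a=q[q[:,0]>.51]; print('leg y',np.percentile(a[:,1],[1,99]))
s=env.read_state(); print(s['contact_force'],s['finger_force']); go(551.5,-28,18,0)
```

```text
plane n 22436 dz/dx -0.007 dz/dy -0.001 z mid 0.0365 x 0.4761 0.597 y -0.049 0.0132
leg y [-0.01300077  0.0126344 ]
[-0.33979692  0.36683167 -2.7110312 ] 107.66675233840942
t 28.8 pos [489.9 -32.5 -24.3] yawY -0.001 q7 0.37 w 24.1 | roll -0.001 then cm (after roll) [0.45 6.16 0.06]  (before roll) [0.45 6.16 0.06]
```

play_rows(plan=[0.1,0,-0.15,0,0,1.4,0,0,0,1.4,0,0,0,1.4,0,0,0,1.1,0,0,0,0,0,0])

```text
time: 29.55
position: [0.5445, -0.0307, -0.0224]
tcp_rot: [[-0.001, 1.0, 0.001], [1.0, 0.001, -0.0], [-0.0, 0.001, -1.0]]
contact_force: [0.1, -0.5, -2.7]
gripper_width: 0.024
finger_force: 107.8
```

Run:
```python
from h import *
p,P=snap('wrist'); q,k=plane(p,P)
s=env.read_state(); print(s['contact_force'],s['finger_force']); go(551.5,-32,18,0)
p,P=snap('top'); tip(p,P)
```

```text
plane n 15566 dz/dx -0.003 dz/dy -0.001 z mid 0.0385 x 0.5306 0.6087 y -0.0469 0.0151
[ 0.39804445  1.05094065 -1.56624241] 107.8240442276001
t 29.6 pos [543.4 -30.8 -22.5] yawY 0.0 q7 0.34 w 24.2 | roll 0.0 then cm (after roll) [-0.12  0.81  0.25]  (before roll) [-0.12  0.81  0.25]
```

play_rows(plan=[0,0.5,0.1,0,0,0.2,0.1,0,0,0.2,0,0,0,0,0,0])

```text
time: 30.15
position: [0.5507, -0.0309, -0.0242]
tcp_rot: [[0.0, 1.0, -0.004], [1.0, -0.0, 0.001], [0.001, -0.004, -1.0]]
contact_force: [-4.7, 0.3, 5.6]
gripper_width: 0.0244
finger_force: 114.9
```

play_rows(plan=[0,0.15,0,0,0,0,0,0])

```text
time: 30.4
position: [0.5507, -0.0309, -0.0241]
tcp_rot: [[0.0, 1.0, -0.007], [1.0, -0.0, 0.001], [0.001, -0.007, -1.0]]
contact_force: [-6.8, 0.6, 7.7]
gripper_width: 0.024
finger_force: 117.8
```

play_rows(plan=[0,0.15,0,0,0,0,0,0])

```text
time: 30.65
position: [0.5506, -0.0309, -0.0241]
tcp_rot: [[0.001, 1.0, -0.01], [1.0, -0.001, 0.001], [0.001, -0.01, -1.0]]
contact_force: [-9.1, -0.4, 10.6]
gripper_width: 0.0244
finger_force: 120.3
```

play_rows(plan=[0,0,0,0,0,0,0,0,0,0,0,0,0,0,-1,0,0,0,-3,0,0,0,-6,0,0,0,-6,0,0,0,0,0], hand=4.5)

```text
time: 31.65
position: [0.5616, -0.0316, 0.1418]
tcp_rot: [[-0.0, 1.0, 0.016], [1.0, 0.0, -0.001], [-0.001, 0.016, -1.0]]
contact_force: [0.4, -0.6, 0.2]
gripper_width: 0.0448
finger_force: 0.0
```

Run:
```python
from h import *
p,P=snap('wrist'); q,k=plane(p,P,.5,.7)
p,P=snap('top'); b=holders(p,P)
for o in b:
    if o[2]: go(*(Lpt(o,-47,-13)*1000),150,o[1],0); go(*(Lpt(o,-47,-13)*1000),150,o[1],1)
```

```text
plane n 5449 dz/dx -0.012 dz/dy 0.063 z mid 0.0311 x 0.5226 0.6585 y -0.2258 0.0157
holder o [ 588.6 -186.8] yaw 6.815 J cost mm 2.35 z 0.0237 foot [ 541.5 -199.4] tip [ 648.9 -171. ]
holder o [ 433.1 -353.8] yaw 1.956 J cost mm 2.31 z 0.0234 foot [ 438.7 -402.3] tip [ 426.3 -291.8]
t 31.75 pos [557.1 -30.6 136.7] yawY 0.001 q7 0.25 w 45.1 | roll -0.531 then cm (after roll) [-13.75  -9.92   2.96]  (before roll) [-16.88  -1.58   2.96]
t 31.75 pos [557.1 -30.6 136.7] yawY 0.001 q7 0.25 w 45.1 | roll 2.61 then cm (after roll) [13.75  9.92  2.96]  (before roll) [-16.88  -1.58   2.96]
t 31.75 pos [557.1 -30.6 136.7] yawY 0.001 q7 0.25 w 45.1 | roll 1.186 then cm (after roll) [-24.94  29.99   2.92]  (before roll) [-37.16 -11.87   2.92]
t 31.75 pos [557.1 -30.6 136.7] yawY 0.001 q7 0.25 w 45.1 | roll 4.328 then cm (after roll) [ 24.94 -29.99   2.92]  (before roll) [-37.16 -11.87   2.92]
```

Next, holder A, a J. I'll grip the outer part of its foot lightly so it can pivot.

Run:
```python
from h import *
p,P=snap('top'); b=holders(p,P)
for o in b[:1]: go(*(Lpt(o,-47,-17)*1000),60,o[1],0)
```

```text
holder o [ 589.  -186.8] yaw 6.801 J cost mm 2.34 z 0.0234 foot [ 541.8 -198.7] tip [ 649.6 -171.9]
holder o [ 432.9 -354.3] yaw 1.919 J cost mm 2.32 z 0.0233 foot [ 436.7 -402.9] tip [ 428.4 -292.1]
t 31.8 pos [555.9 -30.5 135.4] yawY 0.001 q7 0.25 w 45.1 | roll -0.517 then cm (after roll) [-13.52  -9.55  11.83]  (before roll) [-16.48  -1.62  11.83]
```

play_rows(plan=[0,0,0,-0.18,0,0,0,-0.17,0,0,0,-0.17,-3.4,-2.4,0,0,-3.4,-2.4,0,0,-3.4,-2.4,3,0,-3.3,-2.35,4,0,0,0,4.8,0,0,0,0,0,0,0,0,0], hand=5.5)

```text
time: 33.05
position: [0.5408, -0.1949, 0.018]
tcp_rot: [[-0.498, 0.867, 0.001], [0.867, 0.498, 0.0], [0.0, 0.001, -1.0]]
contact_force: [0.2, 0.2, 1.1]
gripper_width: 0.0549
finger_force: 0.0
```

Run:
```python
from h import *
go(539.8,-195.2,9,.525)
p,P=snap('wrist','pics/w7.png'); q,k=plane(p,P,.5,.7,(.56,-.19,.07));
```

```text
t 33.05 pos [ 540.8 -194.9   18. ] yawY 0.521 q7 0.99 w 54.9 | roll -0.004 then cm (after roll) [ 0.02 -0.11  5.2 ]  (before roll) [ 0.02 -0.11  5.2 ]
plane n 5781 dz/dx -0.002 dz/dy -0.003 z mid 0.0234 x 0.5225 0.6298 y -0.2414 -0.1701
```

View pics/w7.png

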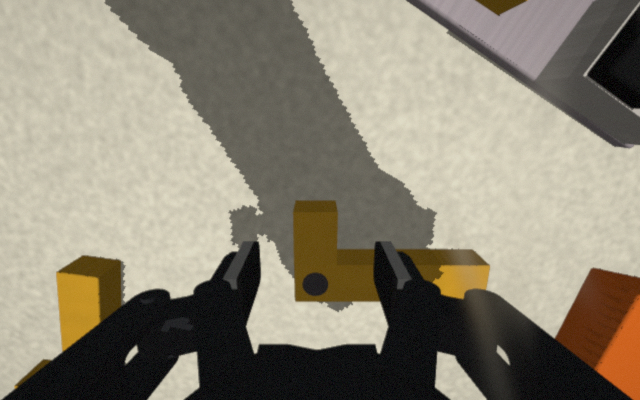

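Foot at (315,230) is centred between the fingers. Descend, grip at 20 N and lift.

play_rows(plan=[0,-0.05,3,0,0,0,2.2,0,0,0,0,0])

```text
time: 33.48
position: [0.54, -0.195, -0.0338]
tcp_rot: [[-0.498, 0.867, 0.0], [0.867, 0.498, 0.0], [0.0, 0.0, -1.0]]
contact_force: [0.2, 0.4, 0.2]
gripper_width: 0.055
finger_force: 0.0
```

play_rows(plan=[0,0,0,0,0,0,0,0,0,0,0,0,0,0,0,0,0,0,-2,0,0,0,-3,0,0,0,-5,0,0,0,0,0], hand=0, newtons=20)

```text
time: 34.48
position: [0.5425, -0.1971, 0.0696]
tcp_rot: [[-0.497, 0.868, 0.008], [0.868, 0.497, -0.003], [-0.007, 0.006, -1.0]]
contact_force: [0.8, -1.2, -2.6]
gripper_width: 0.0252
finger_force: 20.3
```

Run:
```python
from h import *
s=env.read_state(); print(s['position'],s['finger_force'],s['gripper_width'])
p,P=snap('wrist','pics/w8.png'); 
R=np.array(s['tcp_rot']);c=np.array(s['position']);Q=((P-c)@R)*1000
h=cv2.cvtColor(p,cv2.COLOR_RGB2HSV);m=(h[...,0]>12)&(h[...,0]<34)&(h[...,1]>75)&(h[...,2]>50)
q=Q[m]; q=q[(q[:,2]<0)&(np.hypot(q[:,0],q[:,1])<140)]; print(len(q),np.percentile(q,[2,25,50,75,98],axis=0).round().tolist() if len(q) else '')
```

```text
[ 0.54247312 -0.19706285  0.0696091 ] 20.328612327575684 0.025236922660779166
10064 [[-35.0, -13.0, -109.0], [-21.0, -3.0, -56.0], [-13.0, 8.0, -56.0], [8.0, 76.0, -53.0], [14.0, 105.0, -35.0]]
```

View pics/w8.png

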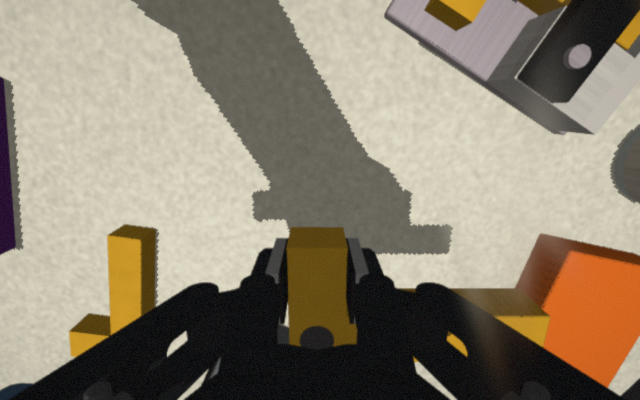

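The 20 N grip still holds it rigid, so gravity alone won't swing it. Plan: set it down, regrip nearer the leg with little pad overlap, then press the foot's end on the fixed tray's near rim to tip the leg down, and finish on the mat.

play_rows(plan=[0,0,4,0,0,0,4,0,0,0,2,0,0,0,0,0])

```text
time: 35.02
position: [0.5375, -0.1952, -0.0361]
tcp_rot: [[-0.497, 0.868, -0.004], [0.868, 0.497, 0.002], [0.004, -0.003, -1.0]]
contact_force: [-1.0, 0.2, -3.1]
gripper_width: 0.0254
finger_force: 23.6
```

play_rows(plan=[0,0,0,0,0,0,0,0,0,0,0,0,0,0,-0.3,0,-0.8,0,0,0,0,0,0,0], hand=4.5)

```text
time: 35.78
position: [0.5441, -0.2038, -0.0311]
tcp_rot: [[-0.496, 0.868, 0.001], [0.868, 0.496, -0.001], [-0.001, 0.0, -1.0]]
contact_force: [0.0, 0.5, 0.1]
gripper_width: 0.0448
finger_force: 0.0
```

Run:
```python
from h import *
p,P=snap('top'); b=holders(p,P)
go(*(Lpt(b[0],-47,-9)*1000),12,b[0][1])
q=P[140:210,135:205].reshape(-1,3); w=q[(q[:,2]>.028)&(q[:,2]<.042)&(q[:,0]<.575)]; k=np.polyfit(w[:,1],w[:,0],1); print('near rim',len(w),'x at y=.35',np.polyval(k,.35),'slope',k[0],np.percentile(w[:,0],[2,98]))
for y in (.30,.35,.40):
    a=w[abs(w[:,1]-y)<.01]; print(y,a[:,0].min(),np.median(a[:,0]),a[:,0].max())
```

```text
holder o [591.5 -12.1] yaw 0.157 L cost mm 6.95 z 0.0356 foot [547.1 -32.2] tip [648.1  14.1]
holder o [ 433.2 -354.2] yaw 1.94 J cost mm 2.31 z 0.0231 foot [ 438.1 -402.7] tip [ 427.4 -292.1]
t 35.83 pos [ 543.8 -203.5  -31.2] yawY 0.519 q7 1.01 w 45.3 | roll 0.362 then cm (after roll) [17.26  3.   -0.03]  (before roll) [15.08  8.92 -0.03]
near rim 114 x at y=.35 0.5580796134436083 slope 0.047184388420983 [0.54926359 0.57439892]
0.3 0.5489046193798327 0.5521464099763721 0.5746987760537838
0.35 0.5527420880819315 0.554979367947105 0.5581433383579354
0.4 0.5567528847920845 0.559530176034199 0.5605937563926049
```

play_rows(plan=[0,0,0,0,0,0,0,0,0,0,0,0,0,0,0,0,0,0,-2,0,0,0,-4,0,0,0,-4,0,0,0,0,0], hand=0, newtons=25)

```text
time: 36.83
position: [0.5459, -0.2034, 0.0714]
tcp_rot: [[-0.497, 0.868, 0.006], [0.868, 0.497, -0.002], [-0.005, 0.005, -1.0]]
contact_force: [0.1, 0.3, -3.2]
gripper_width: 0.0255
finger_force: 25.3
```

play_rows(plan=[0,0,0,0.17,0,0,0,0.17,0,0,0,0.17,0,0,0,0.17,0,0,0,0.17,0,0,0,0.17,0,0,0,0.17,0,0,0,0.17,0,0,0,0.17,0,0,0,0.17])

```text
time: 38.08
position: [0.5424, -0.2016, 0.0666]
tcp_rot: [[0.927, 0.376, -0.004], [0.376, -0.927, 0.001], [-0.003, -0.003, -1.0]]
contact_force: [-0.4, 0.3, -3.0]
gripper_width: 0.0253
finger_force: 25.3
```

play_rows(plan=[0,0,0,0.17,0,0,0,0.17,0,0,0,0.128,0,0,0,0])

```text
time: 38.58
position: [0.5426, -0.2016, 0.0667]
tcp_rot: [[0.997, -0.075, -0.003], [-0.075, -0.997, 0.001], [-0.004, -0.001, -1.0]]
contact_force: [0.9, -0.2, -2.3]
gripper_width: 0.0252
finger_force: 25.3
```

Run:
```python
from h import *
go(539.5,370,75,-1.649); print(env.read_state()['finger_force'])
```

```text
t 38.58 pos [ 542.6 -201.6   66.7] yawY -1.646 q7 -0.67 w 25.2 | roll 0.003 then cm (after roll) [ -4.76 -56.96   3.52]  (before roll) [ -4.59 -56.97   3.52]
25.27962416410446
```

play_rows(plan=[-0.5,-3,0,0,-0.5,-5.5,0,0,-0.5,-6,0,0,-0.5,-6,0,0,-0.5,-6,0,0,-0.5,-6,0,0,-0.5,-6,0,0,-0.5,-6,0,0,-0.5,-6,0,0,-0.2,-4,0,0])

```text
time: 39.83
position: [0.5369, 0.3488, 0.067]
tcp_rot: [[0.998, -0.07, -0.002], [-0.07, -0.998, 0.001], [-0.002, -0.001, -1.0]]
contact_force: [0.6, 0.3, -3.1]
gripper_width: 0.0253
finger_force: 25.4
```

play_rows(plan=[0,-2.5,1.5,0,0,0,2,0,0,0,0,0,0,0,0,0])

```text
time: 40.33
position: [0.5414, 0.3668, 0.0339]
tcp_rot: [[0.997, -0.08, 0.0], [-0.08, -0.997, -0.001], [0.001, 0.001, -1.0]]
contact_force: [-0.1, -1.2, -2.0]
gripper_width: 0.0256
finger_force: 25.4
```

Run:
```python
from h import *
go(539.5,370,48,-1.649); print(env.read_state()['finger_force'])
p,P=snap('wrist'); q,k=plane(p,P,.45,.6,(.53,.33,.15))
```

```text
t 40.33 pos [541.4 366.8  33.9] yawY -1.651 q7 -1.62 w 25.6 | roll -0.002 then cm (after roll) [-0.22 -0.31  2.89]  (before roll) [-0.22 -0.31  2.89]
25.37170171737671
plane n 8958 dz/dx -0.004 dz/dy 0.003 z mid 0.0888 x 0.495 0.5637 y 0.2618 0.3829
```

play_rows(plan=[-0.2,0,1.5,0,0,0,1.3,0,0,0,0,0,0,0,0.4,0,0,0,0,0])

```text
time: 41.0
position: [0.539, 0.3693, 0.0026]
tcp_rot: [[0.997, -0.077, 0.001], [-0.077, -0.997, 0.0], [0.001, -0.0, -1.0]]
contact_force: [-1.9, -0.1, 1.5]
gripper_width: 0.0255
finger_force: 25.9
```

play_rows(plan=[0,0,0.3,0,0,0,0,0,0,0,0.3,0,0,0,0,0])

```text
time: 41.5
position: [0.5381, 0.3695, -0.0008]
tcp_rot: [[0.997, -0.077, -0.002], [-0.077, -0.997, 0.002], [-0.002, -0.002, -1.0]]
contact_force: [-8.0, -2.1, 15.1]
gripper_width: 0.0255
finger_force: 29.1
```

Run:
```python
from h import *
go(539.5,370,40,-1.649); print(env.read_state()['contact_force'])
p,P=snap('wrist'); q,k=plane(p,P,.45,.6,(.53,.33,.15))
```

```text
t 41.5 pos [538.1 369.5  -0.8] yawY -1.648 q7 -1.59 w 25.5 | roll 0.001 then cm (after roll) [ 0.14 -0.06  0.22]  (before roll) [ 0.14 -0.06  0.22]
[-8.023333   -2.13105122 15.14022182]
plane n 8349 dz/dx 0.101 dz/dy -0.0 z mid 0.0544 x 0.491 0.5593 y 0.2644 0.3858
```

It rotates as planned: slope 0.10 at 15 N. Keep pressing.

play_rows(plan=[0,0,0.3,0,0,0,0,0,0,0,0.3,0,0,0,0,0])

```text
time: 42.05
position: [0.5372, 0.3696, -0.0065]
tcp_rot: [[0.997, -0.077, -0.003], [-0.077, -0.997, 0.002], [-0.003, -0.002, -1.0]]
contact_force: [-9.7, -2.4, 18.9]
gripper_width: 0.0255
finger_force: 32.5
```

play_rows(plan=[0,0,0.3,0,0,0,0,0,0,0,0.3,0,0,0,0,0])

```text
time: 42.55
position: [0.537, 0.3696, -0.0122]
tcp_rot: [[0.997, -0.077, -0.004], [-0.077, -0.997, 0.002], [-0.004, -0.002, -1.0]]
contact_force: [-11.5, -2.6, 20.0]
gripper_width: 0.0256
finger_force: 37.0
```

Run:
```python
from h import *
go(539.5,370,40,-1.649); print(env.read_state()['contact_force'])
p,P=snap('wrist'); q,k=plane(p,P,.45,.6,(.53,.33,.15))
```

```text
t 42.55 pos [537.  369.6 -12.2] yawY -1.648 q7 -1.58 w 25.6 | roll 0.001 then cm (after roll) [ 0.24 -0.06 -0.92]  (before roll) [ 0.24 -0.06 -0.92]
[-11.544473    -2.57209546  19.99117942]
plane n 5699 dz/dx 0.459 dz/dy -0.024 z mid 0.0451 x 0.489 0.5525 y 0.2644 0.3859
```

play_rows(plan=[0.1,0,0.3,0,0,0,0,0,0.1,0,0.3,0,0,0,0,0])

```text
time: 43.1
position: [0.5378, 0.3696, -0.0173]
tcp_rot: [[0.997, -0.076, -0.007], [-0.076, -0.997, 0.003], [-0.007, -0.003, -1.0]]
contact_force: [-14.1, -4.2, 26.4]
gripper_width: 0.0252
finger_force: 46.4
```

```bash
sed -i 's/>.5: continue/>3: continue/' h.py
python3 - <<'E'
from h import *
go(539.5,370,40,-1.649); print(env.read_state()['contact_force'])
p,P=snap('wrist'); q,k=plane(p,P,.45,.6,(.53,.33,.15))
print(np.degrees(np.arctan(k[0])))
E
```

```text
t 43.1 pos [537.8 369.6 -17.3] yawY -1.647 q7 -1.57 w 25.2 | roll 0.002 then cm (after roll) [ 0.16 -0.05 -1.43]  (before roll) [ 0.16 -0.05 -1.43]
[-14.07892909  -4.18642466  26.36762826]
plane n 5124 dz/dx -1.396 dz/dy 0.113 z mid 0.0249 x 0.5081 0.5289 y 0.2637 0.3841
-54.38157333602591
```

play_rows(plan=[0,0,0.3,0,0,0,0,0,0,0,0.3,0,0,0,0,0])

```text
time: 43.65
position: [0.5383, 0.3698, -0.0187]
tcp_rot: [[0.997, -0.076, -0.006], [-0.076, -0.997, 0.005], [-0.007, -0.005, -1.0]]
contact_force: [-21.6, -4.0, 46.4]
gripper_width: 0.0256
finger_force: 49.9
```

Run:
```python
from h import *
go(539.5,370,40,-1.649); print(env.read_state()['contact_force'])
p,P=snap('wrist'); q,k=plane(p,P,.45,.6,(.53,.33,.15))
print(np.degrees(np.arctan(k[0])))
```

```text
t 43.65 pos [538.3 369.8 -18.7] yawY -1.647 q7 -1.57 w 25.6 | roll 0.002 then cm (after roll) [ 0.1  -0.04 -1.57]  (before roll) [ 0.1  -0.04 -1.57]
[-21.62426986  -4.00427287  46.40623679]
plane n 5075 dz/dx -1.289 dz/dy 0.106 z mid 0.0238 x 0.5082 0.5293 y 0.2641 0.3842
-52.19168226597644
```

play_rows(plan=[-0.1,0,-2,0,-0.2,0,-3,0,-3,0,-1,0,-3.5,0,0,0,0,0,0,0,0,0,0,0])

```text
time: 44.45
position: [0.4737, 0.3745, 0.0316]
tcp_rot: [[0.997, -0.077, 0.002], [-0.077, -0.997, -0.0], [0.002, 0.0, -1.0]]
contact_force: [0.7, 0.2, -2.6]
gripper_width: 0.0255
finger_force: 43.2
```

Run:
```python
from h import *
go(475,370,40,-1.649); print(env.read_state()['contact_force'])
p,P=snap('wrist'); q,k=plane(p,P,.4,.6,(.47,.33,.15))
print(np.degrees(np.arctan(k[0])),q[:,2].min(),q[:,2].max())
```

```text
t 44.45 pos [473.7 374.5  31.6] yawY -1.648 q7 -1.62 w 25.5 | roll 0.001 then cm (after roll) [0.16 0.43 3.47]  (before roll) [0.16 0.43 3.47]
[ 0.65015341  0.17082991 -2.61267105]
plane n 5131 dz/dx -1.297 dz/dy 0.107 z mid 0.074 x 0.4429 0.4645 y 0.2691 0.3892
-52.377788391379895 0.06412876548174001 0.08562489573627136
```

The fingers now reach down to the leg's inner side, which would block further rotation. I'll lean the holder, at about 50°, against the rim like a ladder, release, and regrip higher on the foot.

play_rows(plan=[3.5,0.4,0,0,2.9,0,1,0,0,0,2,0,0,0,0,0])

```text
time: 45.0
position: [0.5345, 0.3646, -0.001]
tcp_rot: [[0.997, -0.078, -0.005], [-0.078, -0.997, -0.002], [-0.005, 0.002, -1.0]]
contact_force: [-0.1, 0.0, -3.1]
gripper_width: 0.0253
finger_force: 43.3
```

Run:
```python
from h import *
go(538.3,369.8,25.7,-1.649); print(env.read_state()['contact_force'])
```

```text
t 45.0 pos [534.5 364.6  -1. ] yawY -1.649 q7 -1.58 w 25.3 | roll 0.0 then cm (after roll) [ 0.35 -0.55  1.63]  (before roll) [ 0.35 -0.55  1.63]
[-0.09905501  0.02153125 -3.07321049]
```

play_rows(plan=[0.4,-0.3,0.8,0,0,0,0.7,0,0,0,0,0,0,0,0,0])

```text
time: 45.5
position: [0.5405, 0.3683, -0.0131]
tcp_rot: [[0.997, -0.077, 0.0], [-0.077, -0.997, 0.0], [0.0, -0.0, -1.0]]
contact_force: [-0.4, -0.0, -2.8]
gripper_width: 0.0254
finger_force: 43.2
```

Run:
```python
from h import *
go(538.3,369.8,25.7,-1.649); print(env.read_state()['contact_force'])
p,P=snap('wrist'); q,k=plane(p,P,.4,.6,(.53,.33,.15))
print(np.degrees(np.arctan(k[0])),q[:,2].min(),q[:,2].max())
```

```text
t 45.5 pos [540.5 368.3 -13.1] yawY -1.648 q7 -1.58 w 25.4 | roll 0.001 then cm (after roll) [-0.24 -0.13  0.42]  (before roll) [-0.24 -0.13  0.42]
[-0.36710189 -0.03843155 -2.80868008]
plane n 5145 dz/dx -1.286 dz/dy 0.103 z mid 0.0293 x 0.51 0.5314 y 0.263 0.3831
-52.12650725873937 0.019314587262430516 0.040796413730172426
```

play_rows(plan=[-0.1,0,0.4,0,0,0,0,0])

```text
time: 45.8
position: [0.5401, 0.3684, -0.0164]
tcp_rot: [[0.997, -0.077, 0.001], [-0.077, -0.997, 0.001], [0.001, -0.001, -1.0]]
contact_force: [-1.5, 0.4, 2.4]
gripper_width: 0.0255
finger_force: 44.0
```

play_rows(plan=[0,0,0,0,0,0,0,0,0,0,0,0,0,0,-1.5,0,0,0,-2.5,0,0,0,-2,0,0,0,0,0], hand=4.5)

```text
time: 46.68
position: [0.5412, 0.3687, 0.0452]
tcp_rot: [[0.997, -0.077, 0.004], [-0.077, -0.997, 0.002], [0.004, -0.002, -1.0]]
contact_force: [-0.2, -0.3, 0.2]
gripper_width: 0.0448
finger_force: 0.0
```

Run:
```python
from h import *
go(538.3,369.8,25.7,-1.649)
p,P=snap('wrist','pics/w9.png'); q,k=plane(p,P,.4,.6,(.53,.33,.15))
print(np.degrees(np.arctan(k[0])),q[:,2].min(),q[:,2].max())
h=cv2.cvtColor(p,cv2.COLOR_RGB2HSV);m=(h[...,0]>12)&(h[...,0]<34)&(h[...,1]>75)&(h[...,2]>50)
q=P[m]; q=q[(abs(q[:,0]-.53)<.06)&(q[:,1]>.2)&(q[:,1]<.45)]
for y in (.27,.3,.33,.35,.365,.38):
    a=q[abs(q[:,1]-y)<.004]
    if len(a): print(y,'x',np.percentile(a[:,0],[2,50,98]).round(4),'z',np.percentile(a[:,2],[2,50,98]).round(4))
```

```text
t 46.67 pos [541.2 368.7  45.2] yawY -1.648 q7 -1.62 w 44.8 | roll 0.001 then cm (after roll) [-0.32 -0.08  6.25]  (before roll) [-0.32 -0.08  6.25]
plane n 4054 dz/dx -1.201 dz/dy 0.101 z mid 0.0257 x 0.5083 0.5313 y 0.2636 0.3833
-50.22071065745332 0.015043293688073306 0.035993870256087745
0.27 x [0.4799 0.5133 0.524 ] z [0.0003 0.0262 0.0342]
0.3 x [0.4821 0.5159 0.5269] z [0.0004 0.0261 0.0341]
0.33 x [0.5189 0.5261 0.5455] z [0.0161 0.0222 0.1063]
0.35 x [0.497  0.5207 0.5413] z [0.0001 0.0261 0.0842]
0.365 x [0.4991 0.5438 0.5587] z [0.0196 0.0449 0.0554]
0.38 x [0.501  0.539  0.5595] z [0.0202 0.0439 0.0556]
```

View pics/w9.png

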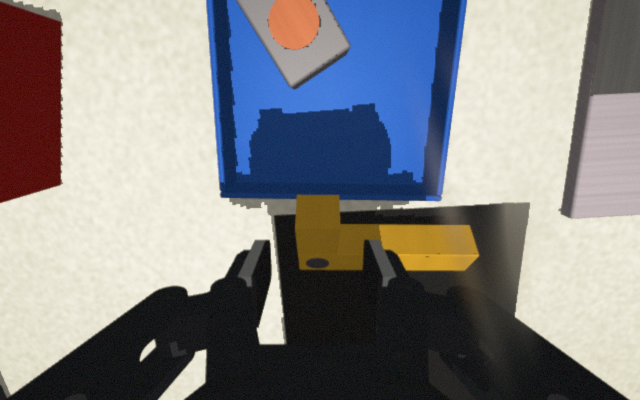

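The holder leans on the rim at (318,200) with its leg down on the near side. Checking how it rests with the other cameras.

Run:
```python
from h import *
for cam in ('top','scene','wrist'):
    p,P=snap(cam)
    h=cv2.cvtColor(p,cv2.COLOR_RGB2HSV);m=(h[...,0]>12)&(h[...,0]<34)&(h[...,1]>75)&(h[...,2]>40)
    q=P[m]; q=q[(abs(q[:,0]-.53)<.07)&(q[:,1]>.24)&(q[:,1]<.42)&(q[:,2]>.004)]
    print(cam,len(q))
    if len(q)<20: continue
    for y in (.28,.31,.34,.37,.385):
        a=q[abs(q[:,1]-y)<.008]; a=a[np.argsort(a[:,0])]
        if len(a)>3: print(' ',y,[(int(round(u[0]*1000)),int(round(u[2]*1000))) for u in a[::max(1,len(a)//9)]])
```

```text
top 612
  0.28 [(491, 25), (494, 22), (496, 21), (501, 28), (504, 28), (507, 28), (511, 35), (514, 31), (518, 25), (521, 20)]
  0.31 [(494, 20), (496, 23), (499, 20), (504, 27), (507, 26), (511, 34), (514, 30), (520, 28), (524, 21)]
  0.34 [(496, 24), (499, 21), (504, 30), (506, 29), (509, 27), (514, 37), (517, 33), (520, 28), (523, 23), (527, 19)]
  0.37 [(499, 22), (501, 26), (509, 28), (514, 31), (517, 34), (521, 40), (524, 42), (527, 40), (529, 44), (531, 45), (537, 47)]
  0.385 [(499, 20), (502, 20), (507, 26), (510, 25), (514, 30), (519, 34), (522, 34), (526, 43), (529, 44), (537, 47)]
scene 354
  0.28 [(493, 25), (502, 31), (509, 34), (512, 29), (513, 31), (516, 27), (517, 4), (519, 17), (520, 25), (524, 21)]
  0.31 [(495, 25), (502, 30), (507, 34), (513, 35), (516, 37), (518, 30), (519, 22), (523, 24), (524, 17), (526, 26)]
  0.34 [(496, 23), (506, 31), (510, 34), (515, 37), (515, 29), (518, 32), (519, 36), (521, 23), (523, 23), (526, 23), (527, 27), (540, 419)]
  0.37 [(500, 23), (523, 42), (529, 6), (539, 56), (545, 53), (546, 55), (548, 49), (551, 44), (552, 41), (554, 40), (556, 44)]
wrist 8816
  0.28 [(491, 19), (499, 25), (505, 30), (511, 34), (513, 32), (515, 28), (518, 27), (520, 22), (523, 19), (525, 17)]
  0.31 [(494, 19), (505, 28), (512, 33), (515, 31), (517, 31), (519, 28), (522, 25), (524, 21), (527, 18), (548, 132)]
  0.34 [(496, 19), (507, 28), (517, 34), (520, 28), (523, 26), (525, 23), (527, 22), (528, 18), (531, 18), (548, 84)]
  0.37 [(498, 18), (518, 34), (527, 42), (535, 48), (542, 54), (547, 54), (550, 49), (553, 46), (556, 42), (560, 38)]
  0.385 [(500, 19), (510, 28), (518, 34), (525, 39), (533, 45), (540, 52), (546, 54), (551, 50), (555, 44), (560, 40)]
```

It rests at about 36°, with its lower edge at x≈505 and the foot on the rim. I'll grip the outer end of the foot high, carry it 25 mm over the rim, and drop it to lean steeper.

play_rows(plan=[-0.5,0,3,0,0,0,2.5,0,0,0,0,0])

```text
time: 47.25
position: [0.5347, 0.3679, -0.014]
tcp_rot: [[0.997, -0.077, -0.0], [-0.077, -0.997, -0.002], [-0.0, 0.002, -1.0]]
contact_force: [1.2, -0.6, 0.8]
gripper_width: 0.045
finger_force: 0.3
```

play_rows(plan=[0,0,0,0,0,0,0,0,0,0,0,0,0,0,0,0,0,0,-1,0,0,0,-0.9,0,1.3,0,0,0,1.2,0,0,0,0,0,0,0], hand=0, newtons=30)

```text
time: 48.38
position: [0.5598, 0.367, 0.0068]
tcp_rot: [[0.997, -0.078, -0.001], [-0.078, -0.997, 0.001], [-0.001, -0.001, -1.0]]
contact_force: [-2.1, 1.9, 2.2]
gripper_width: 0.025
finger_force: 33.9
```

```bash
cat >> h.py <<'E'
def prof(cam='wrist',xr=(.38,.62),ys=(.28,.31,.34,.37,.385),axis=0):
    "height profile of yellow surface along x (axis 0) in strips of constant y"
    p,P=snap(cam); h=cv2.cvtColor(p,cv2.COLOR_RGB2HSV);m=(h[...,0]>12)&(h[...,0]<34)&(h[...,1]>75)&(h[...,2]>40)
    q=P[m]; q=q[(q[:,axis]>xr[0])&(q[:,axis]<xr[1])&(q[:,2]>.004)]
    for y in ys:
        a=q[abs(q[:,1-axis]-y)<.006]; a=a[np.argsort(a[:,axis])]
        if len(a)>3: print(' ',y,[(int(round(u[axis]*1000)),int(round(u[2]*1000))) for u in a[::max(1,len(a)//11)]])
E
python3 - <<'E'
from h import *
s=env.read_state(); print(s['gripper_width'],s['finger_force'],s['contact_force']); go(536,369,33)
prof()
E
```

```text
0.025042969064165702 33.89132227079244 [-2.07801469  1.93261105  2.23117284]
t 48.38 pos [559.8 367.    6.8] yawY -1.648 q7 -1.6 w 25.0 | roll 0 then cm (after roll) [-2.39 -0.02  1.68]  (before roll) [-2.39 -0.02  1.68]
  0.28 [(515, 39), (526, 48), (533, 53), (536, 52), (537, 51), (539, 47), (541, 45), (542, 45), (544, 43), (546, 38), (547, 38)]
  0.31 [(541, 49), (543, 47), (544, 47), (545, 43), (546, 44), (547, 41), (548, 42), (549, 39), (550, 37), (551, 38), (568, 109), (569, 111)]
  0.34 [(547, 42), (549, 42), (550, 43), (551, 39), (552, 38), (553, 37), (554, 36), (564, 83), (565, 84), (565, 86), (570, 87), (570, 90)]
  0.37 [(523, 39), (546, 56), (554, 62), (562, 68), (568, 73), (571, 72), (573, 69), (575, 68), (577, 65), (579, 60), (582, 59), (585, 57)]
  0.385 [(524, 38), (528, 42), (532, 45), (536, 48), (540, 51), (544, 54), (548, 58), (552, 61), (557, 65), (563, 69), (570, 75), (576, 68)]
```

play_rows(plan=[0,0,0,0,0,0,0,0,0,0,0,0,0,0,0,0], hand=4.5)

```text
time: 48.92
position: [0.5596, 0.3666, 0.0067]
tcp_rot: [[0.997, -0.077, 0.0], [-0.077, -0.997, -0.0], [0.0, 0.0, -1.0]]
contact_force: [-0.3, -0.5, 0.0]
gripper_width: 0.045
finger_force: 0.0
```

play_rows(plan=[0,0,-3,0,0,0,-2,0,0,0,0,0])

```text
time: 49.3
position: [0.561, 0.367, 0.0588]
tcp_rot: [[0.997, -0.077, 0.004], [-0.077, -0.997, 0.002], [0.004, -0.002, -1.0]]
contact_force: [-0.8, -0.2, -0.3]
gripper_width: 0.045
finger_force: 0.0
```

Run:
```python
from h import *
go(536,369,33)
prof()
```

```text
t 49.3 pos [561.  367.   58.8] yawY -1.648 q7 -1.64 w 45.0 | roll 0 then cm (after roll) [-2.54  0.01  6.87]  (before roll) [-2.54  0.01  6.87]
  0.28 [(516, 25), (519, 26), (522, 24), (525, 25), (528, 27), (530, 25), (533, 25), (536, 25), (538, 25), (540, 11), (540, 18), (541, 20)]
  0.31 [(520, 24), (525, 25), (527, 27), (529, 25), (532, 26), (534, 25), (536, 25), (538, 25), (540, 25), (542, 24), (544, 27), (546, 24)]
  0.34 [(526, 25), (529, 24), (532, 26), (535, 26), (537, 26), (539, 25), (541, 26), (544, 26), (546, 25), (548, 25), (550, 25), (570, 101)]
  0.37 [(530, 59), (534, 60), (537, 61), (540, 60), (544, 61), (547, 60), (550, 58), (553, 60), (554, 59), (555, 60), (555, 56), (556, 35)]
  0.385 [(532, 59), (534, 60), (536, 59), (538, 60), (540, 59), (542, 60), (544, 60), (547, 60), (550, 59), (553, 60), (556, 49), (557, 43)]
```

It is now standing on edge: foot top at z=60 and leg top at 26. I'll push the foot's top toward −x with closed fingers above the rim to topple it onto the mat.

play_rows(plan=[1.4,0,0,0,0,0,0,0,0,0,0,0,0,0,3,0,0,0,2.7,0,0,0,0,0], hand=0)

```text
time: 50.1
position: [0.5713, 0.3653, -0.003]
tcp_rot: [[0.997, -0.077, -0.005], [-0.077, -0.997, -0.002], [-0.005, 0.002, -1.0]]
contact_force: [0.1, -0.4, 0.6]
gripper_width: 0.0
finger_force: 0.0
```

play_rows(plan=[-0.8,0,0,0,-0.8,0,0,0,-0.8,0,0,0,-0.8,0,0,0,-0.8,0,0,0,-0.8,0,0,0,0,0,0,0,0,0,0,0])

```text
time: 51.1
position: [0.5259, 0.3693, -0.0003]
tcp_rot: [[0.997, -0.077, 0.0], [-0.077, -0.997, -0.0], [0.0, 0.0, -1.0]]
contact_force: [0.2, 0.4, -0.7]
gripper_width: 0.0005
finger_force: 0.0
```

play_rows(plan=[0,0,-5,0,2,0,-3,0,0,0,0,0,0,0,0,0], hand=4.5)

```text
time: 51.6
position: [0.5446, 0.3676, 0.0785]
tcp_rot: [[0.997, -0.077, -0.002], [-0.077, -0.997, -0.0], [-0.002, 0.001, -1.0]]
contact_force: [-0.5, 0.9, -1.7]
gripper_width: 0.0452
finger_force: 0.0
```

Run:
```python
from h import *
go(536,369,33)
prof()
p,P=snap('wrist'); 
for r in yellow(p,P):
    q=P[r]; q=q[(q[:,2]>.012)&(q[:,2]<.07)]
    if len(q)>500: 
        b=fitL(q[::max(1,len(q)//500),:2]); print(np.round(b[0]*1000,1),round(b[1],3),b[2],round(b[3]*1000,2),Lpt(b,-47,-13))
```

```text
t 51.6 pos [544.6 367.6  78.5] yawY -1.648 q7 -1.65 w 45.2 | roll 0 then cm (after roll) [-0.85 -0.07  8.86]  (before roll) [-0.85 -0.07  8.86]
  0.28 [(489, 22), (493, 23), (496, 24), (499, 25), (502, 23), (505, 25), (508, 23), (510, 23), (513, 22), (515, 15), (516, 22), (516, 17)]
  0.31 [(494, 25), (500, 23), (503, 25), (506, 24), (508, 24), (511, 24), (514, 24), (516, 23), (519, 15), (520, 10), (520, 11), (521, 7)]
  0.34 [(498, 23), (503, 24), (506, 23), (510, 24), (513, 24), (516, 24), (519, 24), (522, 25), (524, 21), (525, 9), (526, 16), (554, 123)]
  0.37 [(470, 23), (477, 23), (483, 24), (489, 23), (494, 24), (499, 24), (503, 23), (508, 24), (522, 24), (528, 24), (530, 16), (531, 13)]
  0.385 [(471, 24), (476, 23), (482, 23), (486, 24), (491, 24), (496, 23), (501, 25), (506, 23), (512, 24), (521, 24), (529, 23), (532, 10)]
```

Turned over: it lies flat with the foot now toward −x. Locating it for pickup.

Run:
```python
from h import *
p,P=snap('top'); holders(p,P)
p,P=snap('wrist'); h=cv2.cvtColor(p,cv2.COLOR_RGB2HSV);m=(h[...,0]>12)&(h[...,0]<34)&(h[...,1]>75)&(h[...,2]>40)
q=P[m]; q=q[(q[:,2]>.019)&(q[:,2]<.03)&(q[:,1]>.2)&(q[:,1]<.45)]
b=fitL(q[::max(1,len(q)//600),:2]); print(np.round(b[0]*1000,1),round(b[1],3),b[2],round(b[3]*1000,2),Lpt(b,-47,-13),Lpt(b,60,17),len(q))
go(*(Lpt(b,-47,-13)*1000),5,b[1])
```

```text
holder o [590.2 -11.9] yaw 0.164 L cost mm 6.96 z 0.0357 foot [546.  -32.4] tip [646.6  14.7]
holder o [492.8 329.4] yaw 4.545 L cost mm 2.33 z 0.024 foot [487.9 377.9] tip [499.6 267.4]
holder o [ 432.9 -354.9] yaw 1.914 J cost mm 2.33 z 0.0232 foot [ 436.4 -403.5] tip [ 428.7 -292.6]
[494.5 329.9] 4.557 False 2.53 [0.48887821 0.3782975 ] [0.50199899 0.26794875] 5328
t 51.8 pos [544.2 367.9  78.2] yawY -1.648 q7 -1.65 w 45.1 | roll 0.078 then cm (after roll) [-5.6  -0.19 11.63]  (before roll) [-5.57 -0.63 11.63]
```

play_rows(plan=[-2.8,-0.3,2,0.08,-2.8,0.05,3,0,0,0,4,0,0,0,1.5,0,0,0,0,0])

```text
time: 52.42
position: [0.49, 0.3762, -0.0261]
tcp_rot: [[0.988, -0.157, -0.001], [-0.157, -0.988, -0.002], [-0.001, 0.002, -1.0]]
contact_force: [0.5, -0.8, 1.0]
gripper_width: 0.0448
finger_force: 0.0
```

Run:
```python
from h import *
go(488.5,378,5,-1.73)
```

```text
t 52.42 pos [490.  376.2 -26.1] yawY -1.728 q7 -1.63 w 44.8 | roll 0.002 then cm (after roll) [-0.18 -0.15  1.19]  (before roll) [-0.18 -0.15  1.19]
```

play_rows(plan=[-0.1,-0.15,1.2,0,0,0,0,0])

```text
time: 52.68
position: [0.4893, 0.3787, -0.0374]
tcp_rot: [[0.988, -0.156, -0.0], [-0.156, -0.988, 0.0], [-0.0, -0.0, -1.0]]
contact_force: [0.6, 0.4, -0.1]
gripper_width: 0.0452
finger_force: 0.0
```

play_rows(plan=[0,0,0,0,0,0,0,0,0,0,0,0,0,0,0,0,0,0,-2,0,0,0,-4,0,0,0,-3,0,0,0,0,0], hand=0, newtons=110)

```text
time: 53.68
position: [0.4913, 0.3793, 0.0557]
tcp_rot: [[0.988, -0.156, 0.005], [-0.156, -0.988, 0.003], [0.004, -0.004, -1.0]]
contact_force: [0.3, 0.7, -2.1]
gripper_width: 0.024
finger_force: 108.7
```

play_rows(plan=[0,0,0,-0.173,0,0,0,-0.173,0,0,0,-0.173,0,0,0,-0.173,0,0,0,-0.173,0,0,0,-0.173,0,0,0,-0.173,0,0,0,-0.173,0,0,0,-0.173,0,0,0,-0.173])

```text
time: 54.92
position: [0.4879, 0.3778, 0.051]
tcp_rot: [[-0.008, 1.0, -0.003], [1.0, 0.008, -0.002], [-0.002, -0.003, -1.0]]
contact_force: [-0.1, 0.4, -2.8]
gripper_width: 0.0238
finger_force: 108.6
```

Run:
```python
from h import *
print(env.read_state()['finger_force']);go(480,48,75,0)
```

```text
108.5694408416748
t 54.92 pos [487.9 377.8  51. ] yawY 0.008 q7 -0.32 w 23.8 | roll 0.008 then cm (after roll) [-32.97  -0.78   1.97]  (before roll) [-32.96  -1.04   1.97]
```

play_rows(plan=[0,0,0,0.008,-4.7,-0.1,0,0,-4.7,-0.1,0,0,-4.7,-0.1,0,0,-4.7,-0.1,0,0,-4.7,-0.1,0,0,-4.7,-0.1,0,0,-4.7,-0.1,2,0,0,0,0,0,0,0,0,0])

```text
time: 56.18
position: [0.4802, 0.0498, 0.0323]
tcp_rot: [[0.008, 1.0, -0.001], [1.0, -0.008, 0.0], [0.0, -0.001, -1.0]]
contact_force: [0.1, 0.9, -2.6]
gripper_width: 0.0241
finger_force: 108.7
```

Run:
```python
from h import *
go(480,48,22,0)
p,P=snap('wrist'); q,k=plane(p,P,.45,.66,(.54,.06,.1))
a=q[q[:,0]>.51]; print('leg y',np.percentile(a[:,1],[1,99]))
```

```text
t 56.17 pos [480.2  49.8  32.3] yawY -0.008 q7 0.25 w 24.1 | roll -0.008 then cm (after roll) [-0.18 -0.01  5.33]  (before roll) [-0.18 -0.01  5.33]
plane n 21567 dz/dx -0.003 dz/dy -0.003 z mid 0.0918 x 0.4668 0.5882 y 0.0308 0.0919
leg y [0.0650681 0.0907235]
```

play_rows(plan=[0,0,2.5,-0.008,0,0,2.7,0,0,0,0,0,0,1.3,0,0,0,1.3,0,0,0,1.3,0,0,0,1.3,0,0,0,1,0,0,0,0,0,0])

```text
time: 57.35
position: [0.5434, 0.0496, -0.0194]
tcp_rot: [[-0.002, 1.0, 0.001], [1.0, 0.002, -0.0], [-0.0, 0.001, -1.0]]
contact_force: [-0.9, -0.1, -2.2]
gripper_width: 0.0238
finger_force: 108.8
```

Run:
```python
from h import *
go(551.5,48,22,0); print(env.read_state()['contact_force'])
p,P=snap('wrist'); q,k=plane(p,P,.45,.66,(.55,.06,.08))
```

```text
t 57.35 pos [543.4  49.6 -19.4] yawY 0.002 q7 0.27 w 23.8 | roll 0.002 then cm (after roll) [-0.16  0.81  0.16]  (before roll) [-0.16  0.81  0.16]
[-0.86490218 -0.10956385 -2.23538693]
plane n 15062 dz/dx -0.001 dz/dy -0.003 z mid 0.0402 x 0.5298 0.6089 y 0.0192 0.0953
```

play_rows(plan=[0,0.5,0.15,0,0,0.25,0.1,0,0,0.2,0,0,0,0,0,0])

```text
time: 57.9
position: [0.5519, 0.0497, -0.0219]
tcp_rot: [[-0.002, 1.0, -0.0], [1.0, 0.002, -0.0], [-0.0, -0.0, -1.0]]
contact_force: [-1.1, 0.3, -2.6]
gripper_width: 0.0242
finger_force: 108.7
```

play_rows(plan=[0,0.2,0,0,0,0,0,0])

```text
time: 58.15
position: [0.552, 0.0497, -0.0221]
tcp_rot: [[-0.002, 1.0, -0.004], [1.0, 0.002, 0.0], [0.0, -0.004, -1.0]]
contact_force: [-3.5, -0.8, -0.9]
gripper_width: 0.0239
finger_force: 108.9
```

play_rows(plan=[0,0.15,0,0,0,0,0,0])

```text
time: 58.4
position: [0.552, 0.0497, -0.0222]
tcp_rot: [[-0.002, 1.0, -0.007], [1.0, 0.002, 0.0], [0.0, -0.007, -1.0]]
contact_force: [-6.6, 0.0, 1.7]
gripper_width: 0.0239
finger_force: 109.2
```

Lane 2 loaded. Release and go for holder C.

play_rows(plan=[0,0,0,0,0,0,0,0,0,0,0,0,0,0,-1,0,0,0,-3,0,0,0,-5,0,0,0,-3,0,0,0,0,0], hand=4.5)

```text
time: 59.4
position: [0.5578, 0.0496, 0.1014]
tcp_rot: [[-0.002, 1.0, 0.007], [1.0, 0.002, 0.001], [0.001, 0.007, -1.0]]
contact_force: [-0.2, -0.2, -0.7]
gripper_width: 0.0453
finger_force: 0.0
```

Run:
```python
from h import *
p,P=snap('wrist'); q,k=plane(p,P,.45,.7,(.56,.06,.09)); print('tipx via beam gap',q[:,0].max())
p,P=snap('top'); b=holders(p,P)
for o in b:
    if o[2]: go(*(Lpt(o,-47,-13)*1000),100,o[1])
```

```text
plane n 6489 dz/dx -0.002 dz/dy 0.002 z mid 0.0355 x 0.5378 0.6498 y -0.0297 0.0917
tipx via beam gap 0.6497970233163762
holder o [591.6 -12.1] yaw 0.165 L cost mm 6.94 z 0.0356 foot [547.4 -32.6] tip [648.   14.6]
holder o [ 433.7 -354.4] yaw 1.941 J cost mm 2.32 z 0.0233 foot [ 438.6 -403. ] tip [ 427.8 -292.4]
t 59.5 pos [555.2  49.9  98.3] yawY 0.002 q7 0.19 w 45.1 | roll 1.203 then cm (after roll) [-27.25  38.01   4.12]  (before roll) [-45.26 -11.76   4.12]
```

play_rows(plan=[0,0,0,0.172,0,0,0,0.172,0,0,0,0.172,0,0,0,0.172,0,0,0,0.172,0,0,0,0.172,0,0,0,0.171,-3,4.2,0,0,-3,4.2,0,0,-3,4.2,0,0])

```text
time: 60.75
position: [0.5157, -0.1013, 0.0968]
tcp_rot: [[0.932, 0.362, -0.003], [0.362, -0.932, -0.0], [-0.003, -0.001, -1.0]]
contact_force: [-0.6, -0.6, -0.1]
gripper_width: 0.0452
finger_force: 0.0
```

play_rows(plan=[-3,4.2,0,0,-3,4.2,0,0,-3,4.2,0,0,-3,4.2,0,0,-3,4.2,3,0,-3.2,4.4,3,0,0,0,0,0,0,0,0,0])

```text
time: 61.75
position: [0.4385, -0.4019, 0.0367]
tcp_rot: [[0.933, 0.361, -0.002], [0.361, -0.933, 0.003], [-0.001, -0.003, -1.0]]
contact_force: [0.3, 1.1, -0.6]
gripper_width: 0.0448
finger_force: 0.0
```

Run:
```python
from h import *
go(437.8,-403,6,1.93)
p,P=snap('wrist'); q,k=plane(p,P,.35,.55,(.438,-.403,.035))
```

```text
t 61.75 pos [ 438.5 -401.9   36.7] yawY -1.202 q7 0.06 w 44.8 | roll 0.01 then cm (after roll) [-0.1   0.1   7.37]  (before roll) [-0.1   0.1   7.37]
plane n 3102 dz/dx -0.001 dz/dy 0.002 z mid 0.0237 x 0.4176 0.473 y -0.4206 -0.3685
```

play_rows(plan=[-0.1,0.1,4,0.005,0,0,3.3,0,0,0,0,0])

```text
time: 62.18
position: [0.4397, -0.4018, -0.0357]
tcp_rot: [[0.933, 0.36, -0.001], [0.36, -0.933, 0.002], [0.0, -0.003, -1.0]]
contact_force: [-0.8, 0.7, 1.0]
gripper_width: 0.0451
finger_force: 0.0
```

play_rows(plan=[0,0,0,0,0,0,0,0,0,0,0,0,0,0,0,0,0,0,-4,0,0,0,-5,0,0,0,-3,0,0,0,0,0], hand=0, newtons=60)

```text
time: 63.18
position: [0.4393, -0.4058, 0.0875]
tcp_rot: [[0.934, 0.357, 0.003], [0.357, -0.934, -0.004], [0.002, 0.005, -1.0]]
contact_force: [0.2, -1.2, -1.9]
gripper_width: 0.0248
finger_force: 60.5
```

Run:
```python
from h import *
print(env.read_state()['finger_force'])
go(500,250,85);go(536,370,85,1.493);go(536,370,85,1.493,-1)
p,P=snap('top'); holders(p,P)
```

```text
60.541194677352905
t 63.17 pos [ 439.3 -405.8   87.5] yawY -1.206 q7 0.02 w 24.8 | roll 0 then cm (after roll) [ 29.05 -59.12   4.31]  (before roll) [ 29.05 -59.12   4.31]
t 63.17 pos [ 439.3 -405.8   87.5] yawY -1.206 q7 0.02 w 24.8 | roll 0.442 then cm (after roll) [  3.59 -78.11   4.27]  (before roll) [ 36.69 -69.05   4.27]
t 63.17 pos [ 439.3 -405.8   87.5] yawY -1.206 q7 0.02 w 24.8 | roll -2.699 then cm (after roll) [-3.59 78.11  4.27]  (before roll) [ 36.69 -69.05   4.27]
holder o [591.4  63.8] yaw 6.449 L cost mm 7.11 z 0.0358 foot [547.2  43.3] tip [647.8  90.5]
holder o [590.6 -12.1] yaw 0.158 L cost mm 6.89 z 0.0357 foot [546.2 -32.3] tip [647.2  14.1]
```

play_rows(plan=[1.5,-3,0,0,2.8,-5.3,0,0,2.8,-5.3,0,0,2.8,-5.3,0,0,2.8,-5.3,0,0,2.8,-5.3,0,0,2.8,-5.3,0,0,2.8,-5.3,0,0,2.8,-5.3,0,0,2.8,-5.3,0,0])

```text
time: 64.47
position: [0.5056, 0.1664, 0.0832]
tcp_rot: [[0.934, 0.357, -0.004], [0.357, -0.934, -0.002], [-0.004, 0.0, -1.0]]
contact_force: [1.5, -1.0, -2.6]
gripper_width: 0.0247
finger_force: 60.5
```

play_rows(plan=[2.8,-5.3,0,0,2.8,-5.3,0,0,2.8,-5.3,0,0,0,0,0,-0.17,0,0,0,-0.17,0,0,0,-0.17,0,0,0,-0.17,0,0,0,-0.17,0,0,0,-0.17,0,0,0,-0.17])

```text
time: 65.72
position: [0.5271, 0.3423, 0.0824]
tcp_rot: [[0.01, 1.0, -0.004], [1.0, -0.01, -0.003], [-0.003, -0.004, -1.0]]
contact_force: [-0.3, 0.3, -3.0]
gripper_width: 0.0249
finger_force: 60.5
```

play_rows(plan=[0,0,0,-0.17,0,0,0,-0.17,0,0,0,-0.17,0,0,0,-0.17,0,0,0,-0.17,0,0,0,-0.17,0,0,0,-0.17,0,0,0,-0.17,0,0,0,-0.15,0,0,0,0])

```text
time: 66.97
position: [0.5275, 0.3423, 0.0829]
tcp_rot: [[-0.997, 0.079, -0.004], [0.079, 0.997, -0.002], [0.004, -0.002, -1.0]]
contact_force: [0.3, -0.1, -0.9]
gripper_width: 0.025
finger_force: 60.6
```

Run:
```python
from h import *
go(540,370,50,1.493)
p,P=snap('wrist'); q,k=plane(p,P,.4,.62,(.51,.33,.15)); prof(ys=(.27,.3,.35,.37,.38))
print(env.read_state()['finger_force'])
```

```text
t 66.97 pos [527.5 342.3  82.9] yawY 1.492 q7 0.91 w 25.0 | roll -0.001 then cm (after roll) [-1.06  2.88  7.58]  (before roll) [-1.06  2.88  7.58]
plane n 20816 dz/dx 0.001 dz/dy -0.001 z mid 0.14 x 0.4786 0.5476 y 0.2366 0.3584
  0.27 [(480, 138), (481, 128), (482, 141), (484, 140), (487, 141), (490, 141), (492, 140), (495, 142), (498, 141), (500, 141), (503, 140), (507, 140)]
  0.3 [(483, 140), (483, 125), (484, 134), (486, 141), (489, 140), (492, 140), (494, 140), (497, 141), (500, 141), (503, 140), (506, 140), (509, 140)]
  0.35 [(486, 140), (488, 127), (491, 140), (499, 140), (509, 141), (514, 140), (519, 140), (523, 140), (529, 141), (534, 140), (541, 141), (547, 140)]
60.55582523345947
```

Holder C is held flat. This time I'll set the flat foot well over the rim, about 18 mm, and let the leg drop.

play_rows(plan=[-1.1,1.4,2,0,-1.2,1.4,3,0,0,0,2.9,0,0,0,0,0,0,0,0.2,0,0,0,0,0])

```text
time: 67.82
position: [0.5543, 0.3694, 0.0053]
tcp_rot: [[-0.997, 0.077, 0.001], [0.077, 0.997, 0.001], [-0.001, 0.001, -1.0]]
contact_force: [-0.3, -0.0, -0.9]
gripper_width: 0.0251
finger_force: 60.5
```

Run:
```python
from h import *
go(552.5,370,45,1.493); print(env.read_state()['contact_force'])
prof(ys=(.27,.3,.33,.37,.38))
```

```text
t 67.83 pos [554.3 369.4   5.3] yawY 1.494 q7 0.9 w 25.1 | roll 0.001 then cm (after roll) [0.19 0.04 0.33]  (before roll) [0.19 0.04 0.33]
[-0.27685038 -0.02558539 -0.92494732]
  0.27 [(505, 52), (506, 39), (507, 62), (509, 61), (512, 61), (515, 63), (517, 60), (520, 62), (523, 61), (526, 63), (528, 62), (531, 62)]
  0.3 [(507, 43), (508, 53), (508, 61), (511, 62), (514, 62), (516, 63), (519, 62), (522, 62), (525, 62), (527, 62), (530, 62), (534, 61)]
  0.33 [(509, 61), (510, 40), (511, 61), (513, 62), (516, 62), (519, 63), (521, 63), (524, 63), (527, 63), (530, 62), (533, 61), (536, 61)]
  0.37 [(512, 54), (513, 54), (516, 62), (532, 62), (538, 62), (542, 63), (547, 62), (552, 61), (557, 62), (562, 62), (567, 63), (573, 61)]
  0.38 [(513, 44), (514, 63), (517, 62), (521, 62), (529, 62), (536, 61), (541, 61), (546, 62), (552, 63), (558, 62), (565, 62), (573, 62)]
```

play_rows(plan=[0,0,0.3,0,0,0,0,0])

```text
time: 68.12
position: [0.5538, 0.3692, 0.0012]
tcp_rot: [[-0.997, 0.077, -0.0], [0.077, 0.997, -0.0], [0.0, -0.0, -1.0]]
contact_force: [-0.4, -0.2, -3.1]
gripper_width: 0.0249
finger_force: 60.5
```

play_rows(plan=[0,0,0,0,0,0,0,0,0,0,0,0,0,0,0,0,0,0,0,0,0,0,-3,0,0,0,-3,0,0,0,0,0], hand=4.5)

```text
time: 69.12
position: [0.5559, 0.3706, 0.0641]
tcp_rot: [[-0.997, 0.077, 0.005], [0.077, 0.997, 0.004], [-0.005, 0.004, -1.0]]
contact_force: [0.1, 0.2, 0.8]
gripper_width: 0.045
finger_force: 0.0
```

Run:
```python
from h import *
go(552.5,370,45,1.493); print(env.read_state()['contact_force'])
prof(ys=(.27,.3,.33,.36,.37,.38))
```

```text
t 69.12 pos [555.9 370.6  64.1] yawY 1.494 q7 0.9 w 45.0 | roll 0.001 then cm (after roll) [ 0.37 -0.11  6.21]  (before roll) [ 0.37 -0.11  6.21]
[0.1014187  0.24365341 0.75396704]
  0.27 [(490, 6), (492, 25), (494, 25), (497, 25), (499, 25), (501, 26), (504, 25), (506, 25), (508, 25), (510, 25), (512, 25), (514, 26)]
  0.3 [(494, 10), (495, 22), (497, 27), (499, 25), (502, 26), (504, 26), (506, 25), (509, 25), (511, 25), (513, 26), (516, 26), (518, 25)]
  0.33 [(497, 20), (499, 13), (501, 27), (503, 26), (505, 26), (508, 26), (510, 26), (512, 26), (515, 25), (517, 26), (519, 25), (522, 25)]
  0.36 [(501, 13), (502, 15), (503, 60), (505, 58), (508, 25), (511, 27), (513, 58), (516, 60), (518, 60), (520, 59), (523, 60), (526, 58)]
  0.37 [(502, 14), (503, 47), (504, 61), (507, 59), (509, 59), (512, 61), (514, 59), (517, 59), (519, 59), (522, 60), (525, 61), (528, 60)]
  0.38 [(503, 58), (504, 43), (505, 59), (507, 60), (509, 60), (512, 60), (514, 60), (517, 60), (519, 59), (522, 59), (525, 60), (528, 60)]
```

It stands on edge straight away. Topple it as before.

play_rows(plan=[0.9,0,0,0,0,0,0,0,0,0,0,0,0,0,3.2,0,0,0,3,0,0,0,0,0], hand=0)

```text
time: 69.92
position: [0.543, 0.3684, -0.0037]
tcp_rot: [[-0.997, 0.077, -0.005], [0.077, 0.997, -0.004], [0.005, -0.004, -1.0]]
contact_force: [0.5, -0.1, -0.4]
gripper_width: 0.0003
finger_force: 0.0
```

play_rows(plan=[0.8,0,0,0,0.8,0,0,0,0.8,0,0,0,0.8,0,0,0,0.8,0,0,0,0.8,0,0,0,0,0,0,0,0,0,0,0])

```text
time: 70.92
position: [0.4975, 0.3736, -0.0008]
tcp_rot: [[-0.997, 0.077, 0.0], [0.077, 0.997, -0.0], [-0.0, -0.0, -1.0]]
contact_force: [0.0, -0.6, -0.5]
gripper_width: 0.0003
finger_force: 0.0
```

play_rows(plan=[0,0,-5,0,-2,0,-3,0,0,0,0,0,0,0,0,0], hand=4.5)

```text
time: 71.42
position: [0.5162, 0.3716, 0.0783]
tcp_rot: [[-0.997, 0.077, -0.002], [0.077, 0.997, -0.001], [0.002, -0.001, -1.0]]
contact_force: [0.4, -0.2, -0.7]
gripper_width: 0.0448
finger_force: 0.0
```

Run:
```python
from h import *
p,P=snap('top'); b=holders(p,P)
for o in b:
    if o[0][1]>.2: go(*(Lpt(o,-47,-13)*1000),5,o[1])
prof(ys=(.3,.34,.37,.38))
```

```text
holder o [592.3  63.2] yaw 0.056 L cost mm 7.05 z 0.0353 foot [546.1  47.6] tip [651.2  83.5]
holder o [590.3 -11.6] yaw 0.17 L cost mm 6.94 z 0.0355 foot [546.2 -32.4] tip [646.6  15.3]
holder o [467.9 330.8] yaw 4.608 L cost mm 2.32 z 0.0241 foot [459.8 378.9] tip [478.6 269.4]
t 71.47 pos [515.6 371.6  77.7] yawY 1.494 q7 0.87 w 45.2 | roll 0.027 then cm (after roll) [ 5.59  0.17 11.59]  (before roll) [ 5.58  0.32 11.59]
  0.3 [(467, 7), (468, 10), (470, 24), (473, 24), (475, 22), (478, 23), (480, 24), (483, 24), (485, 22), (488, 24), (491, 24), (493, 21)]
  0.34 [(472, 11), (473, 20), (475, 24), (478, 24), (480, 23), (483, 24), (485, 23), (488, 22), (490, 24), (493, 23), (495, 24), (498, 24)]
  0.37 [(442, 25), (447, 24), (452, 24), (457, 23), (462, 24), (466, 24), (470, 24), (475, 24), (479, 24), (485, 23), (497, 23), (502, 24)]
  0.38 [(443, 23), (447, 24), (452, 24), (456, 25), (461, 24), (465, 24), (470, 23), (475, 24), (479, 23), (485, 23), (498, 24), (503, 24)]
```

Turned over: L at yaw ≈4.6. I'll rotate the tool half a turn first so that the last joint stays in range for lane 1.

play_rows(plan=[0,0,0,0.176,0,0,0,0.176,0,0,0,0.176,0,0,0,0.176,0,0,0,0.176,0,0,0,0.176,0,0,0,0.176,0,0,0,0.176,0,0,0,0.176,0,0,0,0.176])

```text
time: 72.78
position: [0.5156, 0.3721, 0.0776]
tcp_rot: [[0.268, 0.963, -0.003], [0.963, -0.268, -0.002], [-0.002, -0.002, -1.0]]
contact_force: [0.3, -0.3, -0.0]
gripper_width: 0.0448
finger_force: 0.0
```

play_rows(plan=[0,0,0,0.176,0,0,0,0.176,0,0,0,0.176,0,0,0,0.176,0,0,0,0.176,0,0,0,0.176,0,0,0,0.176,0,0,0,0.176,0,0,0,0,0,0,0,0])

```text
time: 74.03
position: [0.5164, 0.3721, 0.0784]
tcp_rot: [[0.995, -0.1, -0.001], [-0.1, -0.995, -0.001], [-0.001, 0.001, -1.0]]
contact_force: [-0.1, -0.8, 0.1]
gripper_width: 0.0452
finger_force: 0.0
```

Run:
```python
from h import *
go(460.3,378.7,5,1.46)
```

```text
t 74.03 pos [516.4 372.1  78.4] yawY -1.671 q7 -1.67 w 45.2 | roll 0.01 then cm (after roll) [-5.64 -0.04 11.65]  (before roll) [-5.64 -0.1  11.65]
```

play_rows(plan=[-2.8,-0.05,2,0.01,-2.8,-0.05,3,0,0,0,4,0,0,0,2.5,0,0,0,0,0,0,0,0,0])

```text
time: 74.78
position: [0.4616, 0.3792, -0.0358]
tcp_rot: [[0.994, -0.112, -0.0], [-0.112, -0.994, 0.0], [-0.0, -0.0, -1.0]]
contact_force: [-1.0, 0.3, 1.4]
gripper_width: 0.0448
finger_force: 0.0
```

Run:
```python
from h import *
go(460.3,378.7,5,1.46)
```

```text
t 74.78 pos [461.6 379.2 -35.8] yawY -1.683 q7 -1.57 w 44.8 | roll -0.001 then cm (after roll) [-0.12  0.06  0.22]  (before roll) [-0.12  0.06  0.22]
```

play_rows(plan=[0,0,0,0,0,0,0,0,0,0,0,0,0,0,0,0,0,0,-2,0,0,0,-4,0,0,0,-3,0,0,0,0,0], hand=0, newtons=110)

```text
time: 75.78
position: [0.4633, 0.3801, 0.0571]
tcp_rot: [[0.994, -0.113, 0.005], [-0.113, -0.994, 0.003], [0.004, -0.004, -1.0]]
contact_force: [0.4, 0.2, -1.7]
gripper_width: 0.0242
finger_force: 108.6
```

play_rows(plan=[0,0,0,-0.168,0,0,0,-0.168,0,0,0,-0.168,0,0,0,-0.168,0,0,0,-0.168,0,0,0,-0.168,0,0,0,-0.168,0,0,0,-0.168,0,0,0,-0.168,0,0,0,-0.168])

```text
time: 77.03
position: [0.4602, 0.3786, 0.0528]
tcp_rot: [[-0.002, 1.0, -0.003], [1.0, 0.002, -0.002], [-0.002, -0.003, -1.0]]
contact_force: [-0.1, 0.7, -1.9]
gripper_width: 0.0236
finger_force: 108.5
```

Run:
```python
from h import *
print(env.read_state()['finger_force']);go(480,125,75,0)
```

```text
108.48405361175537
t 77.03 pos [460.2 378.6  52.8] yawY 0.002 q7 -0.33 w 23.6 | roll 0.002 then cm (after roll) [-25.36   1.98   2.12]  (before roll) [-25.36   1.94   2.12]
```

play_rows(plan=[-5,0.4,0,0,-5,0.4,0,0,-5,0.4,0,0,-5,0.4,0,0,-5.3,0.4,2,0,0,0,0,0,0,0,0,0])

```text
time: 77.9
position: [0.4797, 0.1262, 0.0335]
tcp_rot: [[0.004, 1.0, -0.002], [1.0, -0.004, 0.0], [0.0, -0.002, -1.0]]
contact_force: [-0.2, -0.3, -2.2]
gripper_width: 0.0235
finger_force: 108.5
```

Run:
```python
from h import *
go(480,125,22,0)
p,P=snap('wrist'); q,k=plane(p,P,.45,.66,(.54,.135,.1))
a=q[q[:,0]>.51]; print('leg y',np.percentile(a[:,1],[1,99]))
q=P.reshape(-1,3); q=q[~np.isnan(q[:,0])]
for x in (.606,.612,.625):
    print(x,[(int(y*1000),int(np.median(q[(abs(q[:,0]-x)<.003)&(abs(q[:,1]-y)<.0015),2])*1000)) for y in np.arange(.126,.182,.003) if ((abs(q[:,0]-x)<.003)&(abs(q[:,1]-y)<.0015)).sum()>2])
```

```text
t 77.9 pos [479.7 126.2  33.5] yawY -0.004 q7 0.12 w 23.5 | roll -0.004 then cm (after roll) [-0.12  0.04  5.45]  (before roll) [-0.12  0.04  5.45]
plane n 21338 dz/dx -0.005 dz/dy -0.002 z mid 0.0919 x 0.467 0.5875 y 0.1079 0.1693
leg y [0.1424479  0.16808493]
0.606 [(126, 58), (156, 11), (159, 11), (162, 51), (165, 52), (168, 53), (171, 48), (174, 41), (177, 41), (180, 42)]
0.612 [(126, 58), (156, 11), (159, 11), (162, 57), (165, 58), (168, 57), (171, 58), (174, 58), (177, 58), (180, 59)]
0.625 [(126, 58), (129, 58), (132, 58), (135, 58), (138, 58), (141, 58), (144, 58), (147, 58), (150, 58), (153, 58), (156, 58), (159, 58), (162, 58), (165, 57), (168, 58), (171, 58), (174, 62), (177, 62), (180, 62)]
```

play_rows(plan=[-0.05,0,2.6,-0.004,0,0,2.7,0,0,0,0,0,0,1.3,0,0,0,1.3,0,0,0,1.3,0,0,0,1.3,0,0,0,1,0,0,0,0,0,0])

```text
time: 79.08
position: [0.5435, 0.1255, -0.0188]
tcp_rot: [[0.0, 1.0, 0.001], [1.0, -0.0, -0.0], [-0.0, 0.001, -1.0]]
contact_force: [-0.5, 1.3, -2.1]
gripper_width: 0.0241
finger_force: 108.5
```

Run:
```python
from h import *
go(551.5,125,22,0); print(env.read_state()['contact_force'])
p,P=snap('wrist'); q,k=plane(p,P,.45,.66,(.55,.135,.08))
```

```text
t 79.08 pos [543.5 125.5 -18.8] yawY -0.0 q7 0.16 w 24.1 | roll -0.0 then cm (after roll) [-0.05  0.8   0.22]  (before roll) [-0.05  0.8   0.22]
[-0.45317342  1.33951471 -2.13957121]
plane n 15084 dz/dx -0.006 dz/dy 0.01 z mid 0.0397 x 0.5304 0.6099 y 0.0709 0.1686
```

play_rows(plan=[0,0.5,0.15,0,0,0.25,0.1,0,0,0.2,0,0,0,0,0,0])

```text
time: 79.62
position: [0.5521, 0.1256, -0.0213]
tcp_rot: [[-0.0, 1.0, 0.0], [1.0, 0.0, -0.0], [-0.0, 0.0, -1.0]]
contact_force: [-0.1, 0.9, -2.3]
gripper_width: 0.0241
finger_force: 108.5
```

play_rows(plan=[0,0.2,0,0,0,0,0,0])

```text
time: 79.88
position: [0.5528, 0.1256, -0.0215]
tcp_rot: [[-0.0, 1.0, -0.002], [1.0, 0.0, -0.0], [-0.0, -0.002, -1.0]]
contact_force: [-2.1, 0.0, -1.1]
gripper_width: 0.0239
finger_force: 108.6
```

play_rows(plan=[0,0.15,0,0,0,0,0,0])

```text
time: 80.12
position: [0.5527, 0.1256, -0.0217]
tcp_rot: [[-0.0, 1.0, -0.006], [1.0, 0.0, -0.0], [-0.0, -0.006, -1.0]]
contact_force: [-5.7, 0.3, 0.5]
gripper_width: 0.0237
finger_force: 108.9
```

play_rows(plan=[0,0,0,0,0,0,0,0,0,0,0,0,0,0,-1,0,0,0,-3,0,0,0,-5,0,0,0,-6,0,0,0,0,0], hand=4.5)

```text
time: 81.12
position: [0.5598, 0.1257, 0.1345]
tcp_rot: [[0.0, 1.0, 0.012], [1.0, -0.0, 0.003], [0.003, 0.012, -1.0]]
contact_force: [0.2, 0.2, -0.5]
gripper_width: 0.045
finger_force: 0.0
```

play_rows(plan=[5,-5,0,0,5,-5,0,0,5,-2,0,0,5,-1,0,0,5,0,0,0,5,0,0,0,0,0,0,0])

```text
time: 82.0
position: [0.4343, 0.4195, 0.1272]
tcp_rot: [[-0.009, 1.0, -0.002], [1.0, 0.009, 0.002], [0.002, -0.002, -1.0]]
contact_force: [0.2, -0.4, -0.4]
gripper_width: 0.045
finger_force: 0.0
```

Run:
```python
from h import *
p,P=snap('top','pics/t9.png')
h=cv2.cvtColor(p,cv2.COLOR_RGB2HSV);m=(h[...,0]>12)&(h[...,0]<34)&(h[...,1]>75)&(h[...,2]>50)
q=P[m]; q=q[(q[:,0]>.5)&(q[:,0]<.68)&(abs(q[:,1]-.065)<.14)&(q[:,2]>.02)]
for c in (.155,.078,.001):
    a=q[(q[:,1]>c-.055)&(q[:,1]<c+.018)]; f=a[a[:,0]<.6]; l=a[a[:,0]>.636]
    print('lane y',c,'foot back edge x',np.percentile(f[:,0],[1,3]).round(4),'tip x max',np.percentile(l[:,0],[50,97]).round(4) if len(l) else None,'leg y',np.percentile(f[f[:,0]>.575][:,1],[3,97]).round(4),'z',np.median(f[:,2]).round(4))
q=P[140:205,405:475].reshape(-1,3); q=q[(q[:,2]>.09)&(q[:,2]<.108)]; print('knob',rect(q[:,:2]))
q=P[140:210,135:205].reshape(-1,3); w=q[(q[:,2]>.025)&(q[:,2]<.04)&(np.hypot(q[:,0]-.624,q[:,1]-.354)<.055)]; print('cass',rect(w[:,:2]))
print([int(x) for x in P[162,225:312:1,0]*1000][10:14])
```

```text
lane y 0.155 foot back edge x [0.539  0.5394] tip x max [0.6495 0.6599] leg y [0.1426 0.167 ] z 0.0356
lane y 0.078 foot back edge x [0.5384 0.5387] tip x max [0.6487 0.6577] leg y [0.0659 0.0903] z 0.0356
lane y 0.001 foot back edge x [0.5379 0.5383] tip x max [0.6488 0.6571] leg y [-0.0102  0.0144] z 0.0357
knob (array([ 608.8, -385.8]), array([48.9, 15.3]), 5.2)
cass (array([651.3, 370.9]), array([45.1, 42.4]), 28.0)Traceback (most recent call last):
  File "<stdin>", line 10, in <module>
ValueError: cannot convert float NaN to integer
```

```bash
python3 -c "
from plant import env
print(env.finish_job())"
```

```text
the job is handed in; nothing more can be done
None
```

I've handed the job in. The laser knob is at its off stop, the one grey cassette is in the blue tray, and all three yellow holders are home in the lanes as capital Ls, two of them turned over first. My last camera measurements agreed, but I've had no verdict from the judge.

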